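# Hang the spare valve handwheel on the keeper hook

## Robot

A 7-joint arm with a two-finger parallel gripper is mounted at the origin on the work surface. World frame = base frame: x ahead of the robot, y to its left, z up, the work surface at z = 0. Lengths are in mm, angles in rad, forces in N, time in s.
With the tool pointing down it reaches from about 400 to 850 mm from the base axis. Payload 4.4 kg.
Tool frame: the origin (TCP) lies at the very end of the fingers, on their centre line; the grasp point (between the pads) lies 19 mm behind it (bot.grip_point_offset is the distance from the TCP to the grasp point, in mm); y points along the fingers, x is the direction in which the jaws open and shut, and the axes are right-handed (so a half turn about y gives the same grasp; the last joint's range is limited). The gripper opens to 94 mm and grips with 3 to 60 N. Pads are 16 mm wide; open, the fingers measure 119 mm over their backs; the gripper's body (75 mm by 177 mm) begins 78 mm behind the grasp point.
Start: joints at [-1.358, 0.628, 0.038, 1.517, -0.027, 0.996, -0.02], TCP at [178.856, 624.923, 205.478] pointing down, gripper open.
Joint ranges: [-3.06, 3.06], [-0.37, 2.12], [-1.25, 1.32], [0.18, 2.47], [-1.1, 4.24], [0.23, 1.98], [-2.94, 2.94]. Speed limits (rad/s): [2.57, 2.57, 3.14, 3.14, 3.14, 3.14, 3.14].

## Interface

Orientations are given as a unit quaternion [x, y, z, w].
In Python, from workcell import telemetry, cams, bot gives the robot as it stands.
- The arm moves only by the tool carry_out, never from a script. Its argument "deltas" is a list that holds one entry, the list of rows, each a list of 7 numbers: the shift along the world's x, y, z in cm, then the turn, a rotation vector about the world's x, y, z in degrees, then the opening, from 0 (shut) to 1 (fully open). A call has 1 to 10 rows; each row shifts and turns the commanded pose from where the row before left it; what a row does not reach is not made up. A row lasts 1/10 s, in which the tool goes at most 50 mm and 8.59 degrees, less where a joint would pass 70% of its speed; a pose out of reach is approached as far as the arm can. A call with a gripper value outside its range is refused whole. The fingers move at their own pace and stop on an object; the grip force is fixed at half the most. Time passes only in rows, so rows that do not move let the fingers close. It gives the time, the measured TCP pose, the force and the opening at its end, in the units of the state.
- telemetry.sense(): the state, without advancing time (a new reading comes with each control period).
- cams.camera(name): name is "side" or "top"; returns a dict with "color" (400x640x3 uint8, blue, green, red), "depth" (400x640 float32, mm along the optical axis (not along the pixel's ray), 0 where there is no reading), "K" (3x3 intrinsics, pixels), "k1" (the pictures are not rectified: a ray, as slopes to the right and down, at radius r is drawn at 1 + k1 r^2 times it, then the intrinsics apply), "camera_from_world" (4x4, takes a point from world to camera coordinates). Camera axes: x right, y up, looking along -z (the intrinsics and any distortion apply to the point x, -y, -z); pixel columns grow to the right and rows downward; lengths in mm; the calibration is good to about 2 mm. A picture is of the moment at which its call begins.
- bot.hand_in(): hands the job in, once; it reports no verdict.
The state is a dict: "time": time; "joint_positions": joint angles; "dq": joint speeds; "tau": joint torques, N m; "tool_pos": TCP position; "tcp_rot": TCP orientation; "wrist_force": force on the tool from outside, world axes, zero at the start; "wrist_torque": the same for the moment, N m; "opening": finger opening in mm.
Only numpy, scipy, OpenCV 4.12 (cv2) and the standard library are available. Lean on these libraries where they do the work, as an engineer would, in place of code of your own. Each camera call takes 0.05 s, during which the arm holds its last target.

## Task

Take the red handwheel out of its bench rack by the top of its rim and hook the rim over the two upturned arms of the steel hook stand: pass the arm tips through the wheel, set the rim down gently on the arms in the open part between the tips and the yellow-ended keepers, and, still holding it, feel the wheel's weight rest on them. Then slide the rim along the arms under the keepers, right back against the stops, and let go so that it hangs there upright; never force or drop the wheel, and leave the flange, cup and screwdriver where they are.

Things in the scene. Friction and masses are not known exactly. Their poses are not given: they have to be found in the camera images.
- wheel: Red valve handwheel, 0.34 to 0.56 kg. Origin at its centre; x is the axle, z points up in the rack. Rim: flat-sided ring, outer diameter 190, inner 160, 14 thick along x. Hub 42 diameter, 24 thick; Spokes 12 wide: one straight down (-z), two to +y and -y, falling 30 degrees from hub to rim, so the upper half inside the rim is open.
- rack: Fixed aluminium rack, left or right of the stand, in which the wheel stands upright in the rack's y-z plane, its centre 104 over the table. Origin on the table under the wheel's centre. Base 70 (x) by 200 (y). Rim rests on pins at y +-45, with 2.5 play a side between guide posts at y +-75 that end 85 over the table: lift the wheel straight up 80 or more.
- stand: Fixed stand with double J-hook. Origin on the table midway between the arms, under the faces of the stops; z up, x along the arms from tips to post; tips point to -x. Two level round arms, 10 diameter, at y +-44, from x = -84 to 72; then the carriage, 116 wide, top level with the arms, and a post (x 86 to 112, top 260 over the table). Nothing stands between the arms.
- arms (a point): Middle of the landing part of the arms (stand x = -49, y = 0), 235 over the table. The arms are firmly clamped at another height each time, NOT reported: arm tops are 215 to 255 over the table. They do not give: force builds up fast, and over 25 N between wheel and stand is too much. A rim resting on both arms has its wheel centre 67 below the arm tops.
- tips (a point): Midway between the two arm tips, 235 over the table (same unknown offset of up to 20). The tips (stand x -74 to -87) are turned up to 16 above the arm tops and must pass through the wheel's open upper half, between rim and slanting spokes.
- stops (a point): Midway between the stops' faces (stand x = 0), 235 over the table (same unknown offset). On each arm a round upright stop, 8 diameter; from its top a keeper wire, yellow-ended, runs forward over the arm to x = -24, underside 24.5 above the arm top: about 6 clearance over a resting rim. With the rim home on the stops the wheel centre is at stand x = -7.
- flange: Bystander: loose round stainless flange, 70 diameter, 30 high, origin under its centre.
- cup: Bystander: loose blue plastic cup, 64 diameter, 55 high, origin under its centre.
- driver: Bystander: loose screwdriver 180 long lying on the bench beyond the work, along its own x; origin under its middle.
Things that resemble listed ones, but are neither listed nor needed, are in the scene too. What is meant by the rack is not blue or brown, and is the smaller of those in its own colour.

How it is judged:
By the outcome, as a careful person would: the job done as asked, in the order asked, and still so for the second after the job is handed in, with the robot touching nothing.
It also fails if it takes over 72 s, if anything falls off the work surface, if the arm or the gripper's body presses on something with over 40 N, if the wrist force passes 120 N, or if a joint passes its speed limit or range.

## Working session

There is one attempt and no reset: what is moved stays moved. The work goes in short steps, Python scripts to look and compute and a tool call to move; the robot and the scene stay as the last step left them, time stands still between calls to the robot, and variables do not carry over. Pictures are saved under pics/ and viewed, and the job is handed in when it is done.

Besides the shell and the picture viewer there is one more tool, called after "Request:" as name(argument=value, ...) on one line, values as JSON. carry_out: Moves the arm, as the interface text tells. Its arguments: {"type":"object","properties":{"deltas":{"type":"array","items":{"type":"array","items":{"type":"array","items":{"type":"number"}}}}},"required":["deltas"]}

```bash
ls; mkdir -p pics; cat > h.py <<'E'
import numpy as np, cv2, pickle
from workcell import telemetry, cams, bot
def grab(tag):
    out={}
    for n in ("side","top"):
        c=cams.camera(n); out[n]=c
        cv2.imwrite(f"pics/{tag}_{n}.png",c["color"])
    pickle.dump(out,open(f"{tag}.pkl","wb"))
    return out
def load(tag): return pickle.load(open(f"{tag}.pkl","rb"))
def rays(c,uv):
    uv=np.asarray(uv,float).reshape(-1,1,2); K=np.array(c["K"]); d=np.array([c["k1"],0,0,0,0.])
    n=cv2.undistortPoints(uv,K,d).reshape(-1,2)
    M=np.array(c["camera_from_world"]); R,t=M[:3,:3],M[:3,3]
    dc=np.c_[n[:,0],-n[:,1],-np.ones(len(n))]
    return -R.T@t, dc@R   # origin, dirs with unit depth
def plane(c,uv,axis,val):
    o,d=rays(c,uv); s=(val-o[axis])/d[:,axis]; return o+d*s[:,None]
def dpt(c,uv):
    uv=np.asarray(uv).reshape(-1,2); o,d=rays(c,uv)
    z=c["depth"][uv[:,1].astype(int),uv[:,0].astype(int)]; return o+d*z[:,None]
def proj(c,p):
    p=np.asarray(p,float).reshape(-1,3); M=np.array(c["camera_from_world"])
    q=p@M[:3,:3].T+M[:3,3]; s=np.c_[q[:,0]/-q[:,2],-q[:,1]/-q[:,2]]
    s=s*(1+c["k1"]*(s**2).sum(1))[:,None]; K=np.array(c["K"])
    return np.c_[s,np.ones(len(s))]@K.T
E
python3 - <<'E'
from h import *
o=grab("a")
for n,c in o.items(): print(n,c["K"],c["k1"],np.array(c["camera_from_world"]).round(3).tolist(), (c["depth"]==0).mean(), rays(c,[[320,200]])[0])
print(telemetry.sense())
E
```

```text
pics
side [[390.30422544   0.         317.22306862]
 [  0.         390.30422544 200.34066265]
 [  0.           0.           1.        ]] 0.021846913625048998 [[0.87, -0.493, -0.002, -362.207], [0.393, 0.691, 0.607, -414.448], [-0.298, -0.529, 0.794, -943.089], [0.0, 0.0, 0.0, 1.0]] 0.004015625 [ 196.69987932 -391.32797277 1000.27523326]
top [[382.29311003   0.         319.08234944]
 [  0.         382.29311003 200.85821082]
 [  0.           0.           1.        ]] -0.04246244731886568 [[-0.02, -1.0, -0.017, 197.489], [0.985, -0.022, 0.171, -551.614], [-0.172, -0.013, 0.985, -1238.837], [0.0, 0.0, 0.0, 1.0]] 0.00385546875 [ 334.47142463  168.75031051 1318.19895142]
{'time': 0.1, 'joint_positions': array([-1.3577658 ,  0.62922223,  0.03844523,  1.5182451 , -0.02697437,
        0.99630163, -0.02000276]), 'dq': array([ 0.00069046, -0.00331833,  0.00177874, -0.00120817,  0.00052648,
        0.00271573,  0.00073557]), 'tau': array([ 3.37996076e-03, -5.50790656e+01,  1.14767365e+00, -1.87115479e+01,
       -5.21346903e-02,  1.92212913e-02,  5.89847309e-05]), 'tool_pos': array([178.71701283, 624.33703208, 204.67377291]), 'tcp_rot': array([ 0.56499124,  0.42520937, -0.42613008, -0.56426505]), 'wrist_force': array([ 0.1879019 ,  0.04019502, -0.37076007]), 'wrist_torque': array([ 0.02772282, -0.00242914, -0.02053831]), 'opening': 94.30845914942864}
```

View pics/a_side.png

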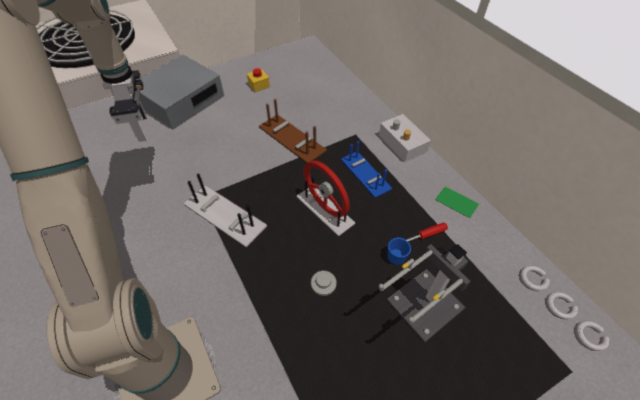

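View pics/a_top.png

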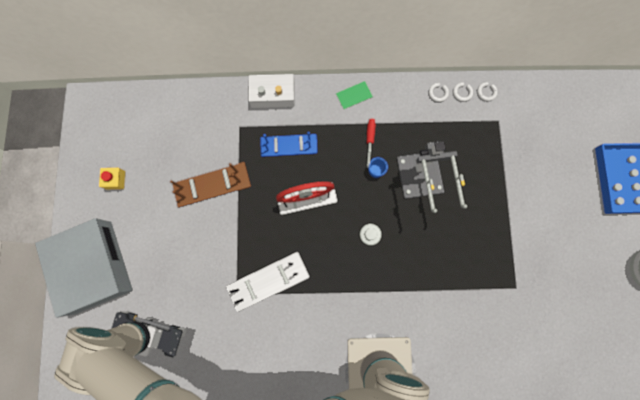

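The wheel (side ~326,190; top ~305,192) stands in the smaller white/aluminium rack. The stand is at right (side ~425,290; top ~440,180), with its arm tips toward the robot. Next I'll zoom in.

```bash
python3 - <<'E'
from h import *
o=load("a")
def z(n,x0,y0,x1,y1,f,name): cv2.imwrite(f"pics/{name}.png",cv2.resize(o[n]["color"][y0:y1,x0:x1],None,fx=f,fy=f,interpolation=cv2.INTER_CUBIC))
z("side",340,220,480,350,5,"z1"); z("top",370,130,480,220,6,"z2")
a=cv2.resize(o["side"]["color"][150:250,280:370],None,fx=4,fy=4,interpolation=cv2.INTER_CUBIC)
b=cv2.resize(o["top"]["color"][165:225,265:345],None,fx=5,fy=5,interpolation=cv2.INTER_CUBIC)
cv2.imwrite("pics/z3.png",np.hstack([a,cv2.copyMakeBorder(b,0,100,0,0,0)]))
for n,c in o.items():
    hsv=cv2.cvtColor(c["color"],cv2.COLOR_BGR2HSV)
    m=((hsv[...,0]<8)|(hsv[...,0]>172))&(hsv[...,1]>140)&(hsv[...,2]>60)
    k,l,s,ce=cv2.connectedComponentsWithStats(m.astype(np.uint8))
    for i in range(1,k):
        if s[i,4]>30: print(n,s[i],ce[i].round(1))
E
```

```text
side [253  69   8   8  54] [256.8  72.1]
side [304 160  46  57 927] [327.3 187.6]
side [418 223  30  16 252] [432.7 230.2]
top [366 119  10  25 182] [370.6 131. ]
top [101 172  11   9  78] [106.1 176. ]
top [276 181  58  21 473] [304.3 190.7]
```

View pics/z1.png

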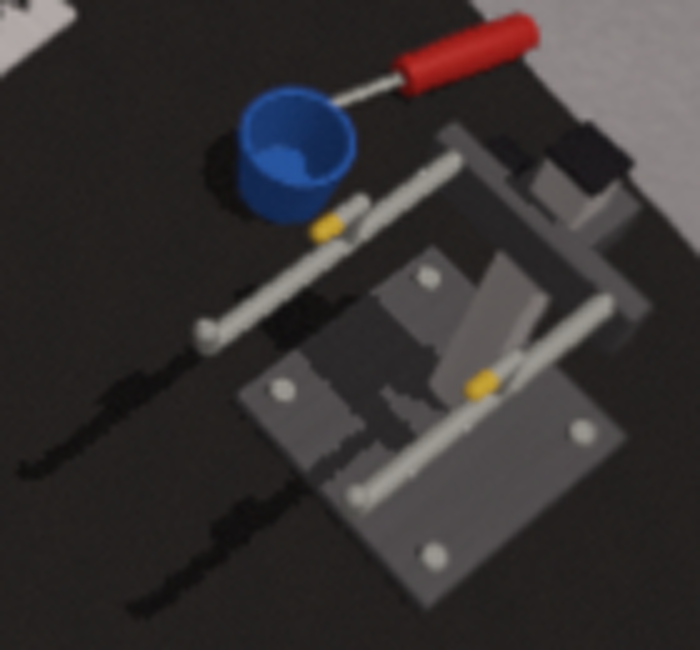

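View pics/z2.png

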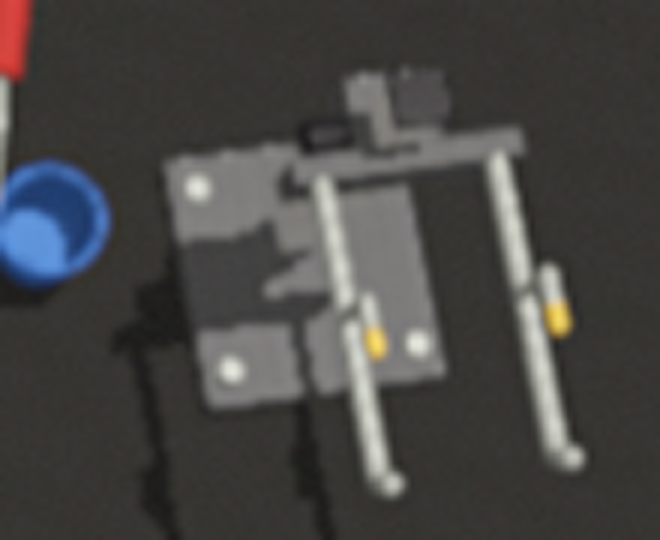

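View pics/z3.png

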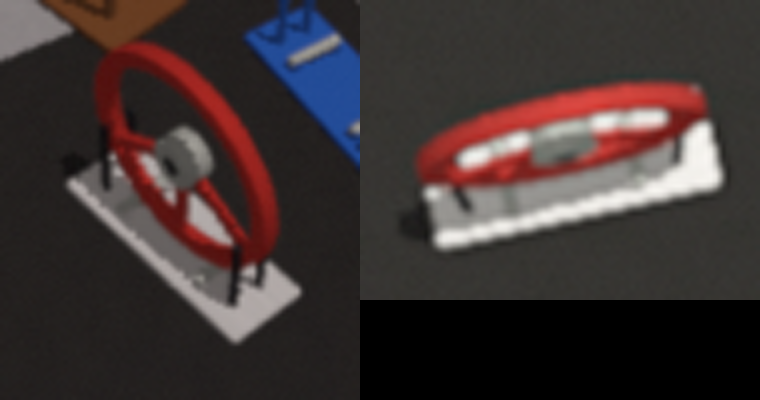

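```bash
cat >> h.py <<'E'
def tri(ca,ua,cb,ub):
    (o1,d1),(o2,d2)=rays(ca,ua),rays(cb,ub); P=[];G=[]
    for a,b in zip(d1,d2):
        a=a/np.linalg.norm(a);b=b/np.linalg.norm(b)
        s=np.linalg.lstsq(np.c_[a,-b],o2-o1,rcond=None)[0]
        p,q=o1+a*s[0],o2+b*s[1]; P.append((p+q)/2);G.append(np.linalg.norm(p-q))
    return np.array(P),np.array(G)
def red(c):
    hsv=cv2.cvtColor(c["color"],cv2.COLOR_BGR2HSV)
    return ((hsv[...,0]<8)|(hsv[...,0]>172))&(hsv[...,1]>140)&(hsv[...,2]>60)
E
python3 - <<'E'
from h import *
o=load("a"); S,T=o["side"],o["top"]
np.set_printoptions(suppress=True,precision=1)
print("tips",*tri(S,[[381,286.4],[411.4,318.6]],T,[[435.3,210.7],[465.3,206.3]]))
Y={}
for n,c in o.items():
    hsv=cv2.cvtColor(c["color"],cv2.COLOR_BGR2HSV)
    m=(abs(hsv[...,0].astype(int)-23)<7)&(hsv[...,1]>120)&(hsv[...,2]>80)
    m[:, :360]=0
    k,l,s,ce=cv2.connectedComponentsWithStats(m.astype(np.uint8))
    Y[n]=[ce[i] for i in range(1,k) if s[i,4]>4]; print(n,[(s[i],ce[i]) for i in range(1,k)])
# arm far ends at carriage (z1/z2 pix)
sa=np.array([[458,157],[606,302]])/5+[340,220]; ta=np.array([[323,182],[497,158]])/6+[370,130]
print("armends",*tri(S,sa,T,ta))
# base bolts
sb=np.array([[428,277],[283,390],[433,556],[582,432]])/5+[340,220]
print("bolts side z=12",plane(S,sb,2,12)); tb=np.array([[198,188],[231,370],[418,344]])/6+[370,130]
print("bolts top",plane(T,tb,2,12)); print(*tri(S,sb[[0,1,2]],T,tb))
# wheel
P=[]
for n,c in o.items():
    m=red(c); k,l,s,ce=cv2.connectedComponentsWithStats(m.astype(np.uint8))
    i=1+np.argmax(s[1:,4]); v,u=np.nonzero(l==i); p=dpt(c,np.c_[u,v]); 
    print(n,p.min(0),p.max(0)); P.append(p)
P=np.vstack(P); print(np.median(P,0))
np.save("red.npy",P)
E
```

```text
tips [[ 486.9 -147.7  237.9]
 [ 497.9 -234.2  240.3]] [0.3 1.6]
side [(array([403, 130,   7,  10,  48], dtype=int32), array([406.5, 134.6])), (array([402, 263,   7,   6,  27], dtype=int32), array([404.6, 265.3])), (array([433, 294,   7,   6,  28], dtype=int32), array([435.7, 296.6]))]
top [(array([461, 181,   5,   5,  20], dtype=int32), array([462.7, 182.9])), (array([431, 186,   3,   4,   9], dtype=int32), array([432.1, 187.1]))]
armends [[ 640.8 -129.2  223.8]
 [ 650.9 -216.3  223. ]] [2.  0.8]
bolts side z=12 [[ 699.6 -109.3   12. ]
 [ 590.  -123.3   12. ]
 [ 602.7 -231.9   12. ]
 [ 712.6 -219.1   12. ]]
bolts top [[ 697.  -112.4   12. ]
 [ 587.6 -125.2   12. ]
 [ 600.5 -234.9   12. ]]
[[ 695.5 -111.2   19. ]
 [ 587.3 -124.4   16.9]
 [ 599.4 -232.9   19. ]] [1.  1.5 0.7]
side [ 196.7 -391.3   -5.2] [ 682.8  435.6 1000.3]
top [334.5 139.3  -6.4] [ 635.7  337.6 1318.2]
[575.9 224.4 124.5]
```

```bash
python3 - <<'E'
from h import *
from scipy.optimize import least_squares
o=load("a"); S,T=o["side"],o["top"]
np.set_printoptions(suppress=True,precision=1)
P,g=tri(S,[[404.6,265.3],[435.7,296.6]],T,[[432.1,187.1],[462.7,182.9]]); print("yellow",P,g)
print("yellow depth",dpt(S,[[404,265],[435,296]]),dpt(T,[[432,187],[462,182]]))
# arm line points: side rows along arms: depth
def line(c,a,b,off,f,n=9):
    a=np.array(a)/f+off;b=np.array(b)/f+off
    return dpt(c,np.rint(a+(b-a)*np.linspace(.1,.95,n)[:,None]).astype(int))
for n,c,ls,off,f in(("side",S,[((225,332),(458,157)),((370,493),(606,302))],[340,220],5),("top",T,[((380,468),(323,182)),((560,445),(497,158))],[370,130],6)):
    for a,b in ls: print(n,line(c,a,b,off,f)[:,2], )
# wheel
P=np.load("red.npy"); P=P[(P[:,2]>5)&(P[:,2]<260)&(abs(P[:,0]-580)<60)]
print(len(P),P.min(0),P.max(0))
ctr=np.median(P,0)
# plane fit vertical: normal (cos,sin)
Q=P.copy()
for _ in range(5):
    m=Q.mean(0); ev,V=np.linalg.eigh(np.cov((Q-m)[:,:2].T)); nn=V[:,0]; r=(Q-m)[:,:2]@nn; Q=Q[abs(r)<12]
print("normal",nn,np.degrees(np.arctan2(nn[1],nn[0])),r.std(),m)
t=np.array([-nn[1],nn[0]])
h=(Q[:,:2]-m[:2])@t; z=Q[:,2]
rad=lambda q:np.hypot(h-q[0],z-q[1])
f=least_squares(lambda q:np.r_[np.maximum(rad(q)-95,0),np.maximum(80-rad(q),0)*(z>q[1]+20)],[h.mean(),104],loss="soft_l1")
print("centre",m[:2]+t*f.x[0],f.x[1],"cost",f.cost)
hi=P[P[:,2]>185]; print("top part",hi.mean(0),len(hi),np.percentile(P[:,2],[98,99,99.8]))
E
```

```text
yellow [[ 552.1 -138.3  255.2]
 [ 562.2 -225.9  257.4]] [0.  0.5]
yellow depth [[ 549.7 -138.4  258.9]
 [ 561.7 -224.4  258.1]] [[ 552.9 -138.7  253. ]
 [ 564.6 -224.   257.1]]
side [223.6 223.  225.8 224.9 224.8 224.2 225.3 226.  223.4]
side [ 227.5  224.   225.1  222.4 1000.3  223.9 1000.3  223.3  222.8]
top [228.1 223.7 224.8 223.8 224.2 225.8 224.9 226.  223.4]
top [222.8 220.7 226.2 223.5 224.8 220.7 224.5 225.6 227.5]
1313 [548.7 135.7   9.1] [639.8 431.1 200.1]
normal [-1.  -0.2] -168.25078633226804 4.153282572963567 [573.5 224.  122.5]
centre [572.6 228.2] 105.13600267531677 cost 25.340181019299326
top part [574.2 227.9 193.2] 299 [198.1 199.1 199.7]
```

```bash
python3 - <<'E'
from h import *
from scipy.optimize import least_squares
o=load("a"); S,T=o["side"],o["top"]
np.set_printoptions(suppress=True,precision=1)
P,g=tri(S,[[297,195.5],[339.2,235.7]],T,[[281,214.4],[337.4,202]]); print(P,g,np.linalg.norm(P[0]-P[1]))
e=P[0]-P[1]; yaw=np.degrees(np.arctan2(-e[0],e[1])); print("yaw",yaw, "ctr",P.mean(0)+35*np.array([np.cos(np.radians(yaw)),np.sin(np.radians(yaw)),0]))
E3=dpt(S,[[355,223]]);print(plane(S,[[355,223]],2,P[:,2].mean()))
# white rack top extents: min area rect of white mask + wheel, in top
# ray-based fit of the wheel silhouette: 3D ring points projected, outer contour of both masks -> rays to nearest approach tangent to rim torus:
cs={}
for n,c in o.items():
    m=red(c).astype(np.uint8); k,l,s,ce=cv2.connectedComponentsWithStats(m); i=1+np.argmax(s[1:,4])
    cnt=max(cv2.findContours((l==i).astype(np.uint8),cv2.RETR_EXTERNAL,cv2.CHAIN_APPROX_NONE)[0],key=len)
    hull=cv2.convexHull(cnt)[:,0]; cs[n]=hull
    ell=cv2.fitEllipse(cnt[:,0]); print(n,ell)
# rim extreme check: project outer circle at both faces for a candidate pose and compare hull support functions
def sup(pts,A): return (pts@A.T).max(0)
ang=np.linspace(0,2*np.pi,48,endpoint=False); A=np.c_[np.cos(ang),np.sin(ang)]
th=np.linspace(0,2*np.pi,180)
def res(q):
    x,y,z,yaw,*_=q; n=np.array([np.cos(yaw),np.sin(yaw),0]); t=np.array([-n[1],n[0],0]); r=[]
    for nme,c in o.items():
        pts=np.vstack([np.array([x,y,z])+s*7*n+95*(np.cos(th)[:,None]*t+np.sin(th)[:,None]*[0,0,1]) for s in(-1,1)])
        sel=(A[:,1]<0.5) if nme=="side" else np.ones(48,bool)   # lower side may be hidden by rack
        r.append((sup(proj(c,pts)[:,:2],A)-(sup(cs[nme].astype(float),A)+0.3))[sel])
    return np.concatenate(r)
f=least_squares(res,[573,226,104,np.radians(12)],loss="soft_l1",x_scale=[1,1,1,.02]); print(f.x[:3],np.degrees(f.x[3]),f.cost,abs(f.fun).mean())
E
```

```text
[[519.8 318.6   9.1]
 [559.2 122.2   6.9]] [3.7 3.5] 200.36778377068745
yaw 11.349523905602512 ctr [573.8 227.3   8. ]
[[626.6 136.4   8. ]]
side ((326.0906066894531, 187.22410583496094), (28.948678970336914, 58.061309814453125), 145.2899932861328)
top ((304.4577941894531, 191.23704528808594), (14.79134750366211, 58.754173278808594), 77.40340423583984)
[576.6 231.4 102.6] 11.752612502217108 8.788502790292354 0.3960481995987833
```

```bash
python3 - <<'E'
from h import *
from scipy.spatial.transform import Rotation as R
s=telemetry.sense(); r=R.from_quat(s["tcp_rot"]); print(r.as_matrix().round(3))
x=r.as_matrix()[:,0]; print("x yaw",np.degrees(np.arctan2(x[1],x[0])))
y=r.as_matrix()[:,1]; print("tilt corr",np.degrees(np.cross(y,[0,0,-1])))
o=load("a")
for n,uv in(("top",[[371,234],[376,167],[371,131]]),("side",[[323,282],[399,250]])): print(n,plane(o[n],uv,2,30).round(0))
E
```

```text
[[ 0.275 -0.    -0.961]
 [ 0.961 -0.002  0.275]
 [-0.002 -1.    -0.   ]]
x yaw 74.02483460227835
tilt corr [ 0.09189611 -0.02414873  0.        ]
top [[442.  14.  30.]
 [674. -14.  30.]
 [805.  -2.  30.]]
side [[438.   6.  30.]
 [675. -15.  30.]]
```

Request:
carry_out(deltas=[[[1, -1, 1, 0, 0, -2, 1], [2, -2, 1, 0, 0, -3, 1], [2, -2, 1, 0, 0, -3, 1], [2, -2, 1, 0, 0, -3, 1], [2, -2, 1, 0, 0, -3, 1], [2, -2, 1, 0, 0, -3, 1], [2, -2, 1, 0, 0, -3, 1], [2, -2, 1, 0, 0, -3, 1], [2, -2, 1, 0, 0, -3, 1], [2, -2, 0, 0, 0, -3, 1]]])

```text
time: 1.1
tool_pos: [372.2, 431.7, 298.2]
tcp_rot: [-0.654, -0.269, 0.267, 0.655]
wrist_force: [-0.3, -0.0, -0.4]
opening: 93.9
```

Request:
carry_out(deltas=[[[2, -2, 0, 0, 0, -3, 1], [2, -2, 0, 0, 0, -3, 1], [2, -2, 0, 0, 0, -3, 1], [2, -2, 0, 0, 0, -3, 1], [2, -2, 0, 0, 0, -3, 1], [2, -2, 0, 0, 0, -3, 1], [2, -2, 0, 0, 0, -3, 1], [2, -2, 0, 0, 0, -3, 1], [2, -2, 0, 0, 0, -3, 1], [2, -2, 0, 0, 0, -4, 1]]])

```text
time: 2.1
tool_pos: [570.0, 230.5, 297.0]
tcp_rot: [-0.702, -0.084, 0.083, 0.702]
wrist_force: [0.3, -0.8, -0.5]
opening: 93.6
```

Request:
carry_out(deltas=[[[0.4, -0.2, 0, 0, 0, -2.2, 1], [0, 0, 0, 0, 0, 0, 1], [0, 0, 0, 0, 0, 0, 1]]])

```text
time: 2.4
tool_pos: [572.1, 233.0, 295.9]
tcp_rot: [-0.703, -0.073, 0.073, 0.704]
wrist_force: [-0.6, -0.1, -0.9]
opening: 94.0
```

```bash
cat >> h.py <<'E'
from scipy.spatial.transform import Rotation as R
def st():
    s=telemetry.sense(); m=R.from_quat(s["tcp_rot"]).as_matrix(); x,y=m[:,0],m[:,1]
    print("t",round(s["time"],2),"pos",s["tool_pos"].round(1),"yaw",round(np.degrees(np.arctan2(x[1],x[0])),2),"tilt",np.degrees(np.cross(y,[0,0,-1])).round(2),"F",s["wrist_force"].round(2),"M",s["wrist_torque"].round(3),"open",round(s["opening"],1),"q",s["joint_positions"].round(2)); return s
def crop(c,x0,y0,x1,y1,f,name): cv2.imwrite(f"pics/{name}.png",cv2.resize(c["color"][y0:y1,x0:x1],None,fx=f,fy=f,interpolation=cv2.INTER_CUBIC))
E
python3 - <<'E'
from h import *
st(); o=grab("b"); crop(o["side"],260,80,390,250,3.4,"b1"); crop(o["top"],240,140,370,240,4,"b2")
E
```

```text
t 2.4 pos [572.1 233.  295.9] yaw 11.84 tilt [-0.06 -0.03 -0.  ] F [-0.61 -0.14 -0.87] M [-0.056  0.052  0.019] open 94.0 q [-0.67  0.52  0.39  1.5  -0.21  1.16 -0.04]
```

View pics/b1.png

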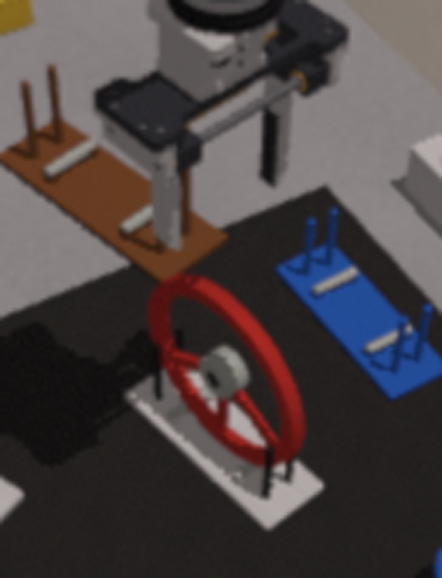

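View pics/b2.png

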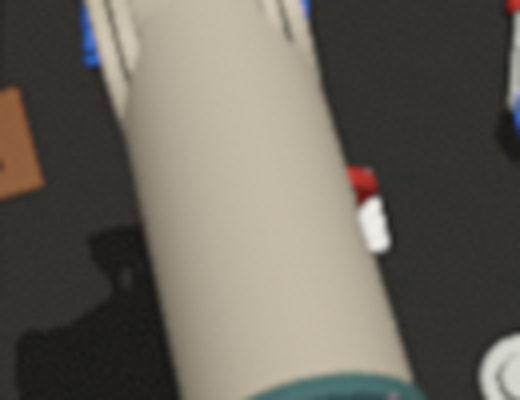

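The gripper sits above the wheel with its jaws straddling the rim plane (rim top at side crop ~190,285). The top camera is blocked by the arm. Lowering now.

Request:
carry_out(deltas=[[[0.2, -0.5, -1, 0, 0, -0.2, 1], [0, 0, -1.5, 0, 0, 0, 1], [0, 0, -1.5, 0, 0, 0, 1], [0, 0, -1.5, 0, 0, 0, 1], [0, 0, -1.5, 0, 0, 0, 1], [0, 0, -1.5, 0, 0, 0, 1], [0, 0, -1.5, 0, 0, 0, 1], [0, 0, -1, 0, 0, 0, 1], [0, 0, -0.8, 0, 0, 0, 1], [0, 0, -0.3, 0, 0, 0, 1]]])

```text
time: 3.5
tool_pos: [574.4, 227.9, 173.6]
tcp_rot: [0.704, 0.071, -0.072, -0.703]
wrist_force: [0.8, 0.2, -0.5]
opening: 93.9
```

Request:
carry_out(deltas=[[[0, 0, 0, 0, 0, 0, 0.5], [0, 0, 0, 0, 0, 0, 0.5], [0, 0, 0, 0, 0, 0, 0.5]]])

```text
time: 3.8
tool_pos: [575.3, 228.0, 175.1]
tcp_rot: [-0.703, -0.072, 0.071, 0.704]
wrist_force: [-0.1, 0.0, 0.6]
opening: 73.4
```

```bash
python3 - <<'E'
from h import *
st(); o=grab("c"); crop(o["side"],270,100,370,250,4,"c1")
E
```

```text
t 3.8 pos [575.3 228.  175.1] yaw 11.62 tilt [-0.03  0.07  0.  ] F [-0.06  0.04  0.57] M [-0.084  0.028  0.056] open 73.4 q [-0.63  0.64  0.35  1.65 -0.26  0.9   0.02]
```

View pics/c1.png

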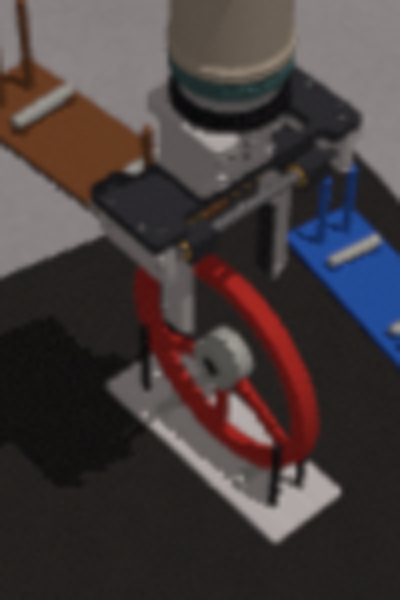

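Request:
carry_out(deltas=[[[0, 0, 0, 0, 0, 0, 0.25], [0, 0, 0, 0, 0, 0, 0.25], [0, 0, 0, 0, 0, 0, 0.25], [0, 0, 0, 0, 0, 0, 0.25], [0, 0, 0, 0, 0, 0, 0.25], [0, 0, 0, 0, 0, 0, 0.25]]])

```text
time: 4.5
tool_pos: [574.8, 227.9, 174.5]
tcp_rot: [-0.703, -0.072, 0.072, 0.703]
wrist_force: [-0.3, -0.1, -0.4]
opening: 23.7
```

Request:
carry_out(deltas=[[[0, 0, 0, 0, 0, 0, 0.18], [0, 0, 0, 0, 0, 0, 0.18], [0, 0, 0, 0, 0, 0, 0.16], [0, 0, 0, 0, 0, 0, 0.16]]])

```text
time: 4.9
tool_pos: [574.9, 227.9, 174.5]
tcp_rot: [-0.703, -0.072, 0.072, 0.703]
wrist_force: [-0.3, 0.6, 0.3]
opening: 15.1
```

```bash
python3 - <<'E'
from h import *
st(); o=grab("d"); crop(o["side"],270,100,370,250,4,"d1")
E
```

```text
t 4.9 pos [574.9 227.9 174.5] yaw 11.62 tilt [-0.  0.  0.] F [-0.28  0.63  0.3 ] M [-0.078  0.048  0.014] open 15.1 q [-0.63  0.64  0.35  1.65 -0.26  0.9   0.02]
```

View pics/d1.png

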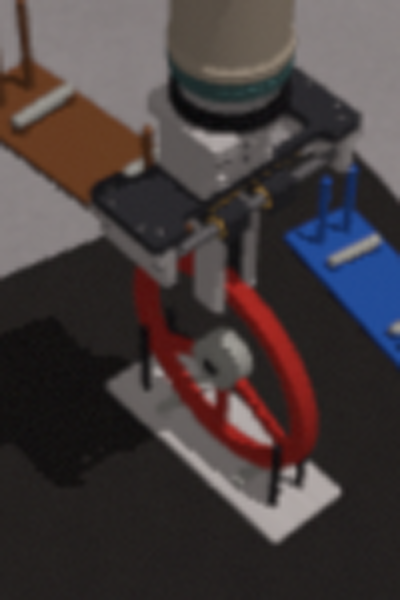

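Fingers are on both sides of the rim at ~15 mm, with no force. Shutting fully, then lifting straight up.

Request:
carry_out(deltas=[[[0, 0, 0, 0, 0, 0, 0.1], [0, 0, 0, 0, 0, 0, 0], [0, 0, 0, 0, 0, 0, 0], [0, 0, 0, 0, 0, 0, 0], [0, 0, 0, 0, 0, 0, 0], [0, 0, 0, 0, 0, 0, 0]]])

```text
time: 5.6
tool_pos: [575.0, 227.9, 174.5]
tcp_rot: [-0.703, -0.072, 0.072, 0.703]
wrist_force: [0.9, -0.4, -0.2]
opening: 13.6
```

```bash
python3 -c "
from h import *
st()"
```

```text
t 5.6 pos [575.  227.9 174.5] yaw 11.62 tilt [-0.    0.01  0.  ] F [ 0.86 -0.45 -0.24] M [-0.03  -0.128 -0.028] open 13.6 q [-0.63  0.64  0.35  1.65 -0.26  0.9   0.02]
```

Request:
carry_out(deltas=[[[0, 0, 0.2, 0, 0, 0, 0], [0, 0, 0.4, 0, 0, 0, 0], [0, 0, 0.4, 0, 0, 0, 0], [0, 0, 0, 0, 0, 0, 0], [0, 0, 0, 0, 0, 0, 0]]])

```text
time: 6.1
tool_pos: [574.7, 227.9, 184.5]
tcp_rot: [-0.703, -0.072, 0.072, 0.703]
wrist_force: [-0.1, -1.1, -5.3]
opening: 13.8
```

```bash
python3 -c "
from h import *
st()"
```

```text
t 6.1 pos [574.7 227.9 184.5] yaw 11.63 tilt [ 0.   -0.02  0.  ] F [-0.12 -1.09 -5.27] M [-0.069  0.033 -0.   ] open 13.8 q [-0.64  0.63  0.35  1.64 -0.26  0.92  0.01]
```

Weight is about 5 N and the wheel is held. Lifting clear.

Request:
carry_out(deltas=[[[0, 0, 0.6, 0, 0, 0, 0], [0, 0, 1, 0, 0, 0, 0], [0, 0, 1, 0, 0, 0, 0], [0, 0, 1, 0, 0, 0, 0], [0, 0, 1, 0, 0, 0, 0], [0, 0, 1, 0, 0, 0, 0], [0, 0, 1, 0, 0, 0, 0], [0, 0, 1, 0, 0, 0, 0], [0, 0, 0.8, 0, 0, 0, 0], [0, 0, 0.2, 0, 0, 0, 0]]])

```text
time: 7.1
tool_pos: [575.5, 228.1, 271.7]
tcp_rot: [-0.703, -0.072, 0.071, 0.704]
wrist_force: [-0.0, -0.6, -5.0]
opening: 13.7
```

```bash
python3 - <<'E'
from h import *
st(); o=grab("e"); crop(o["side"],260,60,390,230,3.4,"e1")
E
```

```text
t 7.1 pos [575.5 228.1 271.7] yaw 11.62 tilt [-0.04  0.11  0.  ] F [-0.02 -0.59 -5.03] M [-0.067  0.032  0.056] open 13.7 q [-0.66  0.54  0.38  1.53 -0.22  1.11 -0.02]
```

View pics/e1.png

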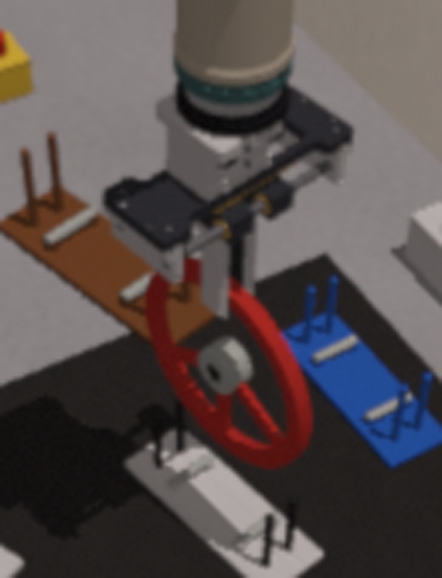

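```bash
python3 - <<'E'
from h import *
s=st(); c=load("e")["side"]; np.set_printoptions(suppress=True,precision=1)
yaw=np.radians(11.6); n=np.array([np.cos(yaw),np.sin(yaw),0]); t=np.array([-n[1],n[0],0]); tcp=s["tool_pos"]
def onp(uv,off):
    o,d=rays(c,uv); k=((tcp+off*n-o)@n)/(d@n); p=o+d*k[:,None]-tcp; return np.c_[p@t,p[:,2]]
print("axle hole at hub face",onp([[213/3.4+260,373/3.4+60]],-12))
m=red(c).astype(np.uint8); k,l,st_,ce=cv2.connectedComponentsWithStats(m); i=1+np.argmax(st_[1:,4]); m=(l==i).astype(np.uint8)
cn=max(cv2.findContours(m,cv2.RETR_EXTERNAL,cv2.CHAIN_APPROX_NONE)[0],key=len)[:,0]
# front-face points by brightness not used; lower-left contour points = front outer edge
q=onp(cn,-7); ang=np.degrees(np.arctan2(q[:,1]+70,q[:,0]))
sel=(ang<-20)|(ang>160)   # whatever lower/left
for lo,hi in((-180,-90),(-90,0),(90,180),(0,80)):
    w=(ang>lo)&(ang<hi); print(lo,hi,w.sum())
w=(ang>-180)&(ang<-60)
A=np.c_[2*q[w],np.ones(w.sum())]; sol=np.linalg.lstsq(A,(q[w]**2).sum(1),rcond=None)[0]; print("circle",sol[:2],np.sqrt(sol[2]+sol[:2]@sol[:2]))
E
```

```text
t 7.2 pos [575.  228.  270.8] yaw 11.62 tilt [-0.02  0.02  0.  ] F [ 0.09  0.76 -5.41] M [-0.124  0.03  -0.003] open 13.5 q [-0.65  0.54  0.38  1.53 -0.22  1.11 -0.02]
axle hole at hub face [[  2.1 -72.2]]
-180 -90 72
-90 0 74
90 180 104
0 80 26
circle [ -27.9 -121.9] 45.543518120197106
```

Request:
carry_out(deltas=[[[-0.6, -0.4, 0, 0, 0, 0, 0], [-1.5, -1.1, 0, 0, 0, -0.5, 0], [-1.8, -1.3, 0, 0, 0, -0.5, 0], [-2, -1.5, 0, 0, 0, -0.5, 0], [-2, -1.5, 0, 0, 0, -0.5, 0], [-2, -1.5, 0, 0, 0, -0.5, 0], [-2, -1.5, 0, 0, 0, -0.5, 0], [-1.8, -1.5, 0, 0, 0, -0.5, 0], [-0.9, -1.5, 0, 0, 0, -0.5, 0], [-0.4, -1.8, 0, 0, 0, -0.5, 0]]])

```text
time: 8.2
tool_pos: [423.9, 91.3, 270.5]
tcp_rot: [-0.705, -0.044, 0.044, 0.706]
wrist_force: [1.5, -0.2, -6.3]
opening: 13.6
```

Request:
carry_out(deltas=[[[0, -2, 0, 0, 0, -0.3, 0], [0, -2, 0, 0, 0, 0, 0], [0, -2, 0, 0, 0, 0, 0], [0, -2, 0, 0, 0, 0, 0], [0, -2, 0, 0, 0, 0, 0], [0, -2, 0, 0, 0, 0, 0], [0, -2, 0, 0, 0, 0, 0], [0, -2, 0, 0, 0, 0, 0], [0, -2, 0, 0, 0, 0, 0], [0, -2, 0, 0, 0, 0, 0]]])

```text
time: 9.2
tool_pos: [425.2, -110.2, 270.6]
tcp_rot: [0.706, 0.042, -0.041, -0.706]
wrist_force: [-0.1, -0.5, -5.9]
opening: 14.4
```

```bash
python3 -c "
from h import *
st()"
```

```text
t 9.2 pos [ 425.2 -110.2  270.6] yaw 6.77 tilt [0.05 0.05 0.  ] F [-0.06 -0.55 -5.87] M [-0.084 -0.025  0.003] open 14.4 q [-0.24  0.27  0.54  1.99 -0.18  0.92  0.52]
```

Request:
carry_out(deltas=[[[0.1, -2, 0, 0, 0, 0, 0], [0.1, -2, 0, 0, 0, 0, 0], [0.1, -2, 0, 0, 0, 0, 0], [0.1, -1.6, 0, 0, 0, 0, 0], [0.1, -1, 0, 0, 0, 0, 0], [0, -0.3, 0, 0, 0, 0, 0], [0, 0, 0, 0, 0, 0, 0], [0, 0, 0, 0, 0, 0, 0]]])

```text
time: 10.0
tool_pos: [429.8, -196.2, 270.3]
tcp_rot: [-0.706, -0.042, 0.043, 0.706]
wrist_force: [-0.2, 0.8, -4.7]
opening: 13.7
```

```bash
python3 - <<'E'
from h import *
st(); o=grab("f"); crop(o["side"],310,160,490,350,3.1,"f1"); crop(o["top"],370,120,500,260,4,"f2")
E
```

```text
t 10.0 pos [ 429.8 -196.2  270.3] yaw 6.87 tilt [-0.05 -0.02 -0.  ] F [-0.22  0.84 -4.73] M [-0.098  0.039  0.038] open 13.7 q [-0.05  0.33  0.56  1.91 -0.21  0.95  0.73]
```

View pics/f1.png

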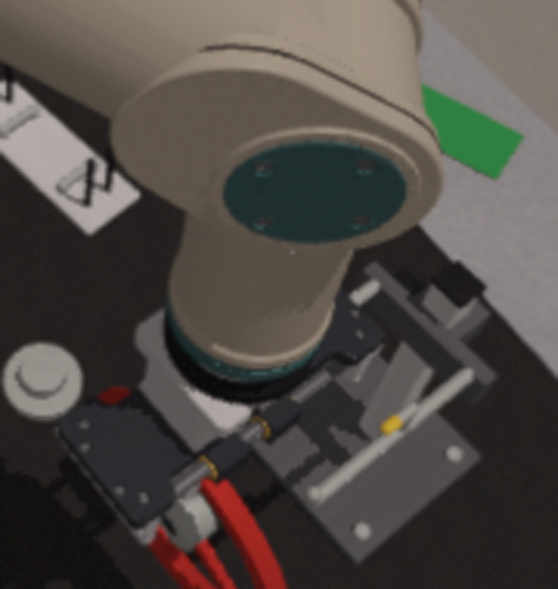

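View pics/f2.png

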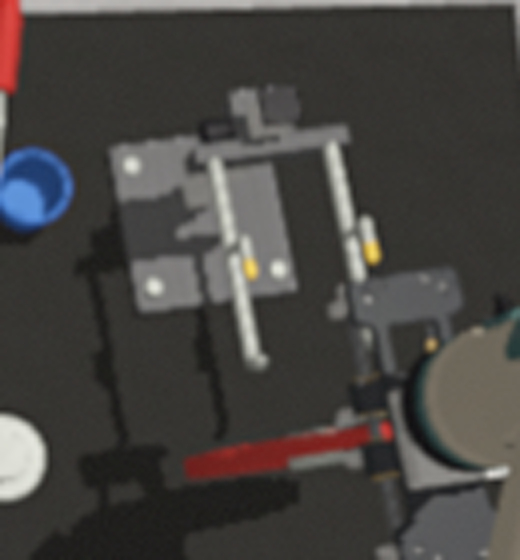

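```bash
python3 - <<'E'
from h import *
np.set_printoptions(suppress=True,precision=1)
s=st(); T=load("f")["top"]
m=red(T); m[:, :400]=0; m[:200]=0; v,u=np.nonzero(m); print(u.min(),v[u==u.min()], v[u==u.min()+1])
uv=[[u.min()-0.3,v[u<=u.min()+1].mean()]]
yaw=np.radians(6.8); n=np.array([np.cos(yaw),np.sin(yaw)]); t=np.array([-n[1],n[0]])
O=np.array([573.6,-181.3])
L=plane(T,uv,2,200)[0]; print("rim left",L,"stand coords",(L[:2]-O)@n,(L[:2]-O)@t,"rel tcp",(L[:2]-s["tool_pos"][:2])@n,(L[:2]-s["tool_pos"][:2])@t)
a=load("a")["top"]
for w,z,p in(("tipL",239,[435.3,210.7]),("tipR",239,[465.3,206.3]),("endL",224.5,np.array([323,182])/6+[370,130]),("endR",224.5,np.array([497,158])/6+[370,130]),("yL",253,[432.1,187.1]),("yR",253,[462.7,182.9])):
    q=plane(a,[p],2,z)[0]; print(w,q,(q[:2]-O)@n,(q[:2]-O)@t)
print("tcp in stand",(s["tool_pos"][:2]-O)@n,(s["tool_pos"][:2]-O)@t)
E
```

```text
t 10.1 pos [ 429.9 -196.1  270.4] yaw 6.91 tilt [-0. -0. -0.] F [ 0.3 -0.6 -6. ] M [-0.  0.  0.] open 14.0 q [-0.1  0.3  0.6  1.9 -0.2  0.9  0.7]
416 [235 236 237] [234 235 236 237 238]
rim left [418.9 -96.2 200. ] stand coords -143.50501584433175 102.86062409185065 rel tcp 0.8994273262859477 100.57170799918784
tipL [ 486.7 -147.3  239. ] -82.30030078367676 44.063263388211375
tipR [ 497.4 -234.3  239. ] -81.94888321472905 -43.55524203297425
endL [ 639.7 -128.5  224.5] 71.88228827794383 44.603026845868705
endR [ 650.1 -215.5  224.5] 71.9115126043176 -43.046570982015304
yL [ 552.6 -138.9  253. ] -15.840618944578594 44.55228776712554
yR [ 562.9 -227.4  253. ] -16.100100828706406 -44.460136533537565
tcp in stand -144.4044431706177 2.2889160926628223
```

Request:
carry_out(deltas=[[[0.05, -0.45, 0, 0, 0, 0, 0], [0, 0, 0, 0, 0, 0, 0], [0.5, 0.06, 0, 0, 0, 0, 0], [1, 0.12, 0, 0, 0, 0, 0], [1, 0.12, 0, 0, 0, 0, 0], [1, 0.12, 0, 0, 0, 0, 0], [0.5, 0.06, 0, 0, 0, 0, 0], [0, 0, 0, 0, 0, 0, 0], [0, 0, 0, 0, 0, 0, 0]]])

```text
time: 11.0
tool_pos: [469.9, -196.8, 270.2]
tcp_rot: [-0.706, -0.042, 0.042, 0.706]
wrist_force: [-0.8, -0.7, -5.3]
opening: 13.8
```

```bash
python3 - <<'E'
from h import *
s=st(); o=grab("g"); crop(o["side"],310,160,490,350,3.1,"g1"); crop(o["top"],370,120,500,260,4,"g2")
yaw=np.radians(6.8); n=np.array([np.cos(yaw),np.sin(yaw)]); t=np.array([-n[1],n[0]]); d=s["tool_pos"][:2]-[573.6,-181.3]; print(d@n,d@t)
E
```

```text
t 11.0 pos [ 469.9 -196.8  270.2] yaw 6.82 tilt [-0.   -0.06 -0.  ] F [-0.84 -0.75 -5.27] M [-0.098  0.077 -0.002] open 13.8 q [-0.04  0.39  0.55  1.83 -0.24  0.99  0.72]
-104.77231114876624 -3.154762377387451
```

View pics/g1.png

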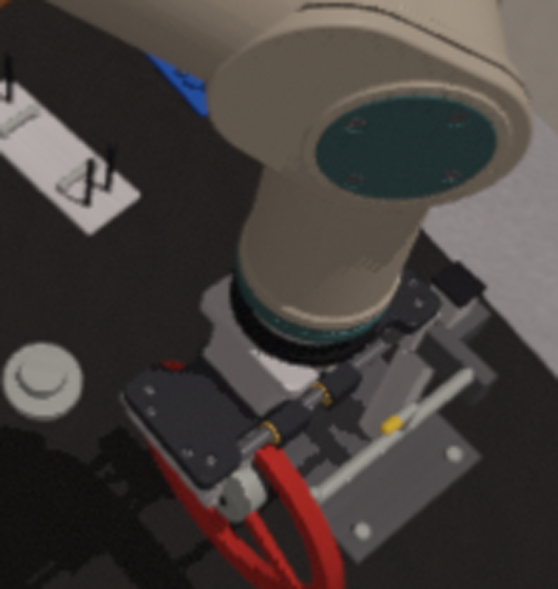

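View pics/g2.png

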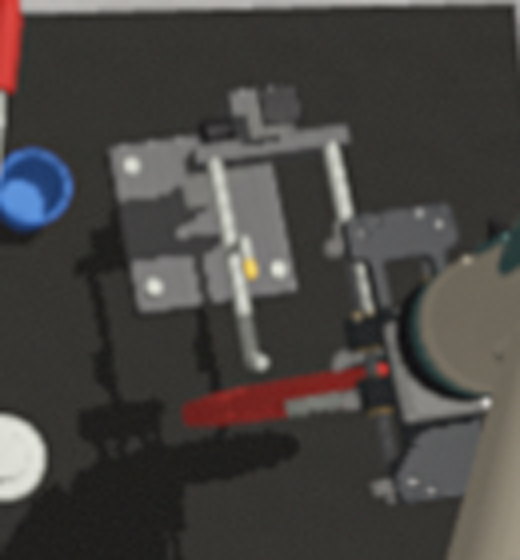

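Request:
carry_out(deltas=[[[0.4, 0.1, 0, 0, 0, 0, 0], [0.7, 0.1, 0, 0, 0, 0, 0], [0.8, 0.1, 0, 0, 0, 0, 0], [0.8, 0.1, 0, 0, 0, 0, 0], [0.8, 0.1, 0, 0, 0, 0, 0], [0.8, 0.1, 0, 0, 0, 0, 0], [0.7, 0.1, 0, 0, 0, 0, 0], [0.4, 0.06, 0, 0, 0, 0, 0], [0.1, 0, 0, 0, 0, 0, 0], [0, 0, 0, 0, 0, 0, 0]]])

```text
time: 12.1
tool_pos: [525.2, -189.3, 270.4]
tcp_rot: [-0.706, -0.042, 0.042, 0.706]
wrist_force: [0.0, 0.3, -5.1]
opening: 13.4
```

```bash
cat >> h.py <<'E'
def sp(s):
    yaw=np.radians(6.8); n=np.array([np.cos(yaw),np.sin(yaw)]); t=np.array([-n[1],n[0]]); d=s["tool_pos"][:2]-[573.6,-181.3]; print("stand x,y",(d@n).round(1),(d@t).round(1))
E
python3 - <<'E'
from h import *
s=st(); sp(s); o=grab("i"); crop(o["side"],310,160,490,350,3.1,"i1"); crop(o["top"],370,120,500,260,4,"i2")
E
```

```text
t 12.1 pos [ 525.2 -189.3  270.4] yaw 6.82 tilt [ 0.   -0.03  0.  ] F [ 0.03  0.28 -5.11] M [-0.091  0.081  0.022] open 13.4 q [-0.05  0.47  0.53  1.7  -0.27  1.04  0.68]
stand x,y -49.0 -2.2
```

View pics/i1.png

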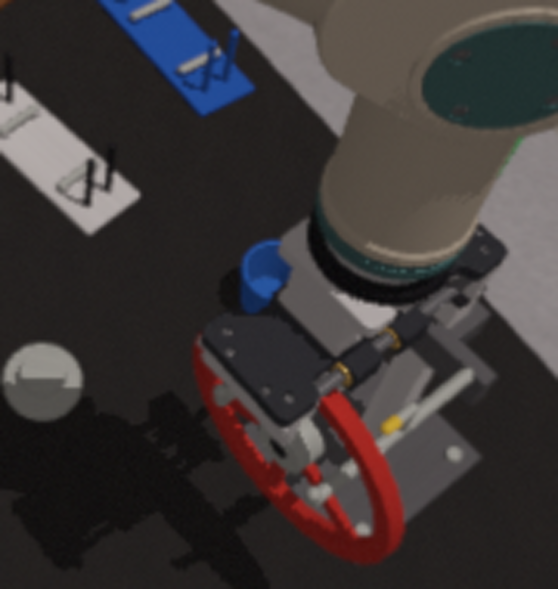

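View pics/i2.png

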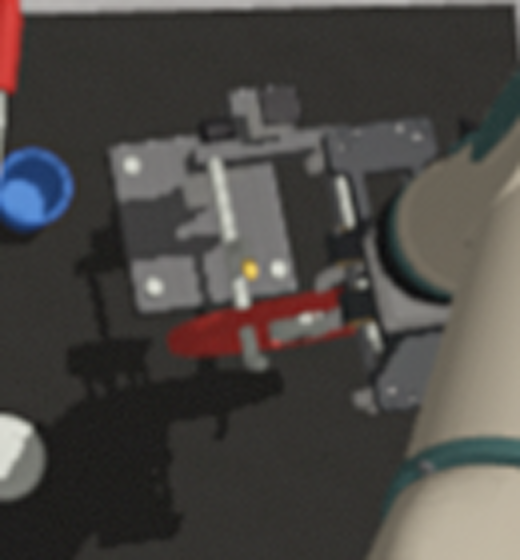

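```bash
python3 - <<'E'
from h import *
T=load("i")["top"]; m=red(T); m[:, :400]=0; m[:180]=0; v,u=np.nonzero(m); print(u.min(),v[u<=u.min()+1])
yaw=np.radians(6.8); n=np.array([np.cos(yaw),np.sin(yaw)]); t=np.array([-n[1],n[0]])
L=plane(T,[[u.min()-0.3,v[u<=u.min()+1].mean()]],2,200)[0][:2]-[573.6,-181.3]; print(L@n,L@t-97.7)
E
```

```text
412 [202 203 203 204 204 205 205 206 206 207]
-50.098181255845134 0.16078437044910743
```

Request:
carry_out(deltas=[[[0, 0, -0.3, 0, 0, 0, 0], [0, 0, -0.5, 0, 0, 0, 0], [0, 0, -0.5, 0, 0, 0, 0], [0, 0, -0.5, 0, 0, 0, 0], [0, 0, -0.5, 0, 0, 0, 0], [0, 0, -0.4, 0, 0, 0, 0], [0, 0, -0.2, 0, 0, 0, 0], [0, 0, 0, 0, 0, 0, 0], [0, 0, 0, 0, 0, 0, 0]]])

```text
time: 13.1
tool_pos: [525.5, -189.3, 241.6]
tcp_rot: [0.706, 0.042, -0.042, -0.706]
wrist_force: [-0.3, 0.5, -5.6]
opening: 13.6
```

```bash
python3 - <<'E'
from h import *
s=st(); sp(s)
E
```

```text
t 13.1 pos [ 525.5 -189.3  241.6] yaw 6.82 tilt [0.01 0.02 0.  ] F [-0.3   0.55 -5.59] M [-0.08   0.052 -0.059] open 13.6 q [-0.04  0.5   0.52  1.74 -0.29  0.98  0.7 ]
stand x,y -48.7 -2.2
```

Request:
carry_out(deltas=[[[0, 0, -0.2, 0, 0, 0, 0], [0, 0, -0.2, 0, 0, 0, 0], [0, 0, -0.2, 0, 0, 0, 0], [0, 0, -0.1, 0, 0, 0, 0], [0, 0, -0.1, 0, 0, 0, 0], [0, 0, 0, 0, 0, 0, 0], [0, 0, 0, 0, 0, 0, 0]]])

```text
time: 13.8
tool_pos: [525.4, -189.2, 233.5]
tcp_rot: [0.706, 0.042, -0.042, -0.706]
wrist_force: [0.2, 0.4, -5.6]
opening: 13.9
```

Request:
carry_out(deltas=[[[0, 0, -0.05, 0, 0, 0, 0], [0, 0, -0.05, 0, 0, 0, 0], [0, 0, 0, 0, 0, 0, 0], [0, 0, 0, 0, 0, 0, 0]]])

```text
time: 14.2
tool_pos: [525.4, -189.2, 232.5]
tcp_rot: [-0.706, -0.042, 0.042, 0.706]
wrist_force: [0.3, -1.1, -6.3]
opening: 14.1
```

Request:
carry_out(deltas=[[[0, 0, -0.05, 0, 0, 0, 0], [0, 0, -0.05, 0, 0, 0, 0], [0, 0, 0, 0, 0, 0, 0], [0, 0, 0, 0, 0, 0, 0]]])

```text
time: 14.6
tool_pos: [525.3, -189.2, 231.4]
tcp_rot: [-0.706, -0.042, 0.042, 0.706]
wrist_force: [-0.6, 0.1, -5.5]
opening: 13.7
```

Request:
carry_out(deltas=[[[0, 0, -0.05, 0, 0, 0, 0], [0, 0, -0.05, 0, 0, 0, 0], [0, 0, 0, 0, 0, 0, 0], [0, 0, 0, 0, 0, 0, 0]]])

```text
time: 15.0
tool_pos: [525.4, -189.1, 230.5]
tcp_rot: [-0.706, -0.042, 0.042, 0.706]
wrist_force: [-0.4, -0.0, -5.6]
opening: 13.7
```

Request:
carry_out(deltas=[[[0, 0, -0.05, 0, 0, 0, 0], [0, 0, 0, 0, 0, 0, 0], [0, 0, 0, 0, 0, 0, 0]]])

```text
time: 15.3
tool_pos: [525.4, -189.2, 230.1]
tcp_rot: [-0.706, -0.042, 0.042, 0.706]
wrist_force: [-0.1, 1.3, -4.2]
opening: 13.4
```

Request:
carry_out(deltas=[[[0, 0, -0.05, 0, 0, 0, 0], [0, 0, 0, 0, 0, 0, 0], [0, 0, 0, 0, 0, 0, 0]]])

```text
time: 15.6
tool_pos: [525.5, -189.2, 229.9]
tcp_rot: [-0.706, -0.042, 0.042, 0.706]
wrist_force: [-1.5, 2.2, 2.2]
opening: 13.9
```

Request:
carry_out(deltas=[[[0, 0.03, 0, 0, 0, 0, 0], [0, 0, 0, 0, 0, 0, 0], [0, 0, 0, 0, 0, 0, 0]]])

```text
time: 15.9
tool_pos: [525.5, -189.3, 229.9]
tcp_rot: [0.706, 0.042, -0.042, -0.706]
wrist_force: [-1.9, -0.0, 3.9]
opening: 13.7
```

```bash
python3 - <<'E'
from h import *
s=st(); sp(s); o=grab("j"); crop(o["side"],310,160,490,350,3.1,"j1"); crop(o["top"],370,120,500,260,4,"j2"); st()
E
```

```text
t 15.9 pos [ 525.5 -189.3  229.9] yaw 6.81 tilt [0.02 0.04 0.  ] F [-1.91 -0.04  3.86] M [0.084 0.528 0.087] open 13.7 q [-0.04  0.51  0.51  1.76 -0.3   0.95  0.71]
stand x,y -48.7 -2.2
t 16.0 pos [ 525.5 -189.3  229.9] yaw 6.81 tilt [0.02 0.03 0.  ] F [-1.42 -0.8   5.08] M [0.093 0.516 0.099] open 13.8 q [-0.04  0.51  0.51  1.76 -0.3   0.95  0.71]
```

View pics/j1.png

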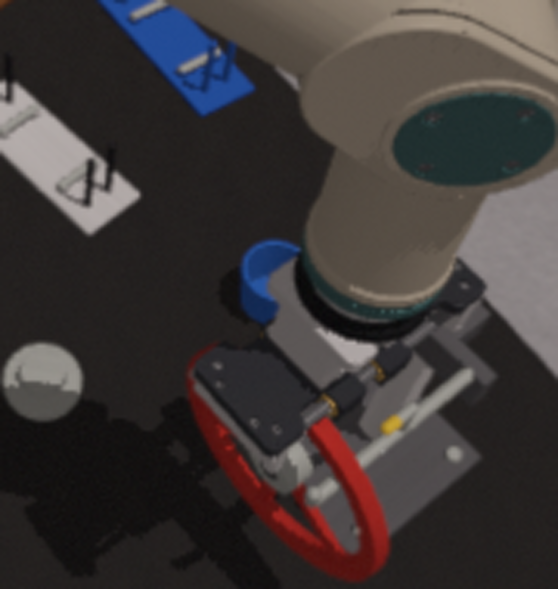

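View pics/j2.png

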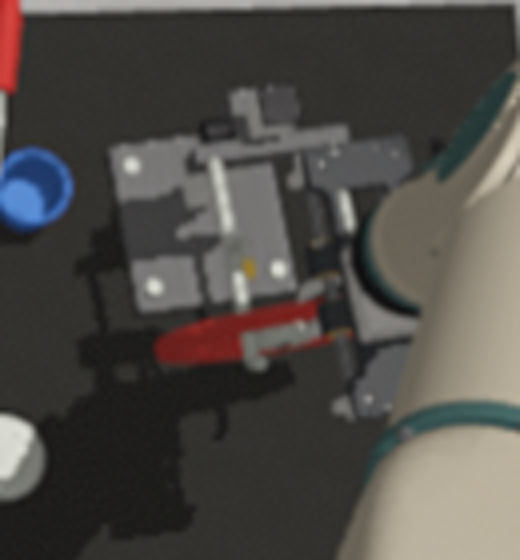

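The rim is seated on both arms, and the lateral force is near zero. The load on the arms is about 10 N, so I'll ease off a little.

Request:
carry_out(deltas=[[[0, 0, 0.03, 0, 0, 0, 0], [0, 0, 0, 0, 0, 0, 0], [0, 0, 0, 0, 0, 0, 0]]])

```text
time: 16.3
tool_pos: [525.5, -189.2, 229.9]
tcp_rot: [0.706, 0.042, -0.042, -0.706]
wrist_force: [-1.2, -1.3, 4.0]
opening: 13.9
```

```bash
python3 - <<'E'
from h import *
s=st(); sp(s)
E
```

```text
t 16.3 pos [ 525.5 -189.2  229.9] yaw 6.82 tilt [0.03 0.02 0.  ] F [-1.25 -1.29  4.  ] M [-0.078  0.411 -0.001] open 13.9 q [-0.04  0.51  0.51  1.76 -0.3   0.95  0.71]
stand x,y -48.7 -2.2
```

Request:
carry_out(deltas=[[[0, 0, 0.04, 0, 0, 0, 0], [0, 0, 0, 0, 0, 0, 0], [0, 0, 0, 0, 0, 0, 0]]])

```text
time: 16.6
tool_pos: [525.5, -189.0, 230.0]
tcp_rot: [0.706, 0.042, -0.042, -0.706]
wrist_force: [-0.1, -1.3, 0.4]
opening: 13.6
```

```bash
python3 - <<'E'
from h import *
s=st(); sp(s)
E
```

```text
t 16.6 pos [ 525.5 -189.   230. ] yaw 6.82 tilt [0.02 0.01 0.  ] F [-0.13 -1.27  0.35] M [-0.343  0.079  0.014] open 13.6 q [-0.04  0.51  0.51  1.76 -0.3   0.95  0.71]
stand x,y -48.7 -2.0
```

Fz went from −5.5 to about 0, so the arms now carry the weight while I still hold it. Sliding back in short stretches.

Request:
carry_out(deltas=[[[0, 0, 0, 0, 0, 0, 0], [0, 0, 0, 0, 0, 0, 0], [0, 0, 0, 0, 0, 0, 0], [0.1, 0.012, 0, 0, 0, 0, 0], [0.2, 0.024, 0, 0, 0, 0, 0], [0.2, 0.024, 0, 0, 0, 0, 0], [0.2, 0.024, 0, 0, 0, 0, 0], [0.1, 0.012, 0, 0, 0, 0, 0]]])

```text
time: 17.4
tool_pos: [531.4, -187.8, 229.9]
tcp_rot: [-0.705, -0.041, 0.043, 0.706]
wrist_force: [-6.1, 0.3, 2.8]
opening: 13.5
```

```bash
python3 - <<'E'
from h import *
s=st(); sp(s)
E
```

```text
t 17.4 pos [ 531.4 -187.8  229.9] yaw 6.81 tilt [-0.06 -0.23 -0.  ] F [-6.13  0.26  2.81] M [-0.31   1.476 -0.02 ] open 13.5 q [-0.04  0.52  0.51  1.74 -0.3   0.96  0.7 ]
stand x,y -42.7 -1.4
```

Request:
carry_out(deltas=[[[0, 0, 0.05, 0, 0, 0, 0], [0, 0, 0, 0, 0, 0, 0], [0, 0, 0, 0, 0, 0, 0]]])

```text
time: 17.7
tool_pos: [533.6, -187.2, 230.1]
tcp_rot: [-0.706, -0.042, 0.042, 0.706]
wrist_force: [0.6, 0.2, -3.5]
opening: 13.7
```

```bash
python3 - <<'E'
from h import *
s=st(); sp(s)
E
```

```text
t 17.7 pos [ 533.6 -187.2  230.1] yaw 6.85 tilt [-0.04 -0.01 -0.  ] F [ 0.59  0.21 -3.48] M [-0.091  0.089  0.019] open 13.7 q [-0.04  0.52  0.51  1.74 -0.3   0.96  0.7 ]
stand x,y -40.4 -1.1
```

Request:
carry_out(deltas=[[[0.1, 0.01, 0, 0, 0, 0, 0], [0.2, 0.02, 0, 0, 0, 0, 0], [0.2, 0.02, 0, 0, 0, 0, 0], [0.2, 0.02, 0, 0, 0, 0, 0], [0.2, 0.02, 0, 0, 0, 0, 0], [0.1, 0.01, 0, 0, 0, 0, 0], [0, 0, 0, 0, 0, 0, 0]]])

```text
time: 18.4
tool_pos: [543.6, -186.8, 230.7]
tcp_rot: [-0.706, -0.042, 0.042, 0.706]
wrist_force: [0.5, 0.2, -6.0]
opening: 13.3
```

```bash
python3 - <<'E'
from h import *
s=st(); sp(s)
E
```

```text
t 18.4 pos [ 543.6 -186.8  230.7] yaw 6.83 tilt [-0.    0.01  0.  ] F [ 0.5   0.22 -6.04] M [-0.086  0.085 -0.023] open 13.3 q [-0.04  0.53  0.51  1.71 -0.3   0.97  0.7 ]
stand x,y -30.5 -1.9
```

Request:
carry_out(deltas=[[[0, 0.02, -0.04, 0, 0, 0, 0], [0, 0, -0.02, 0, 0, 0, 0], [0, 0, 0, 0, 0, 0, 0], [0, 0, 0, 0, 0, 0, 0]]])

```text
time: 18.8
tool_pos: [543.3, -186.7, 230.2]
tcp_rot: [-0.706, -0.042, 0.042, 0.706]
wrist_force: [0.8, -0.4, -4.8]
opening: 13.9
```

```bash
python3 - <<'E'
from h import *
s=st(); sp(s)
E
```

```text
t 18.8 pos [ 543.3 -186.7  230.2] yaw 6.82 tilt [-0.01  0.01  0.  ] F [ 0.77 -0.37 -4.75] M [0.053 0.094 0.044] open 13.9 q [-0.04  0.53  0.51  1.71 -0.3   0.97  0.7 ]
stand x,y -30.7 -1.8
```

Request:
carry_out(deltas=[[[0, 0, -0.02, 0, 0, 0, 0], [0.1, 0.015, 0, 0, 0, 0, 0], [0.2, 0.025, 0, 0, 0, 0, 0], [0.2, 0.025, 0, 0, 0, 0, 0], [0.2, 0.025, -0.01, 0, 0, 0, 0], [0.2, 0.025, 0, 0, 0, 0, 0], [0.1, 0.015, 0, 0, 0, 0, 0], [0, 0, 0, 0, 0, 0, 0]]])

```text
time: 19.6
tool_pos: [553.3, -185.5, 229.9]
tcp_rot: [0.706, 0.042, -0.042, -0.706]
wrist_force: [-4.9, 0.1, 2.7]
opening: 13.6
```

```bash
python3 - <<'E'
from h import *
s=st(); sp(s)
E
```

```text
t 19.6 pos [ 553.3 -185.5  229.9] yaw 6.82 tilt [ 0.   -0.01  0.  ] F [-4.94  0.07  2.66] M [0.108 1.187 0.082] open 13.6 q [-0.04  0.55  0.5   1.69 -0.31  0.98  0.69]
stand x,y -20.6 -1.8
```

Request:
carry_out(deltas=[[[0, 0, 0.04, 0, 0, 0, 0], [0, 0, 0, 0, 0, 0, 0], [0, 0, 0, 0, 0, 0, 0]]])

```text
time: 19.9
tool_pos: [554.1, -185.2, 230.0]
tcp_rot: [0.706, 0.043, -0.042, -0.706]
wrist_force: [-1.1, 0.2, -2.5]
opening: 14.0
```

```bash
python3 - <<'E'
from h import *
s=st(); sp(s)
E
```

```text
t 19.9 pos [ 554.1 -185.2  230. ] yaw 6.84 tilt [0.01 0.07 0.  ] F [-1.12  0.21 -2.47] M [0.08  0.289 0.015] open 14.0 q [-0.04  0.55  0.5   1.69 -0.31  0.98  0.69]
stand x,y -19.8 -1.6
```

Good, light contact. Continuing 8 mm, then creeping to the stops.

Request:
carry_out(deltas=[[[0.1, 0.01, 0, 0, 0, 0, 0], [0.2, 0.025, 0, 0, 0, 0, 0], [0.2, 0.025, 0, 0, 0, 0, 0], [0.2, 0.025, 0, 0, 0, 0, 0], [0.1, 0.01, 0, 0, 0, 0, 0], [0, 0, 0, 0, 0, 0, 0], [0, 0, 0, 0, 0, 0, 0]]])

```text
time: 20.6
tool_pos: [561.8, -184.3, 230.1]
tcp_rot: [-0.706, -0.042, 0.042, 0.706]
wrist_force: [-0.6, 0.7, -5.0]
opening: 14.0
```

```bash
python3 - <<'E'
from h import *
s=st(); sp(s); o=grab("k"); crop(o["side"],310,160,490,350,3.1,"k1"); crop(o["top"],370,120,500,260,4,"k2")
E
```

```text
t 20.6 pos [ 561.8 -184.3  230.1] yaw 6.84 tilt [-0.01  0.04  0.  ] F [-0.55  0.67 -4.98] M [ 0.117  0.109 -0.037] open 14.0 q [-0.04  0.56  0.5   1.67 -0.31  0.99  0.68]
stand x,y -12.1 -1.5
```

View pics/k1.png

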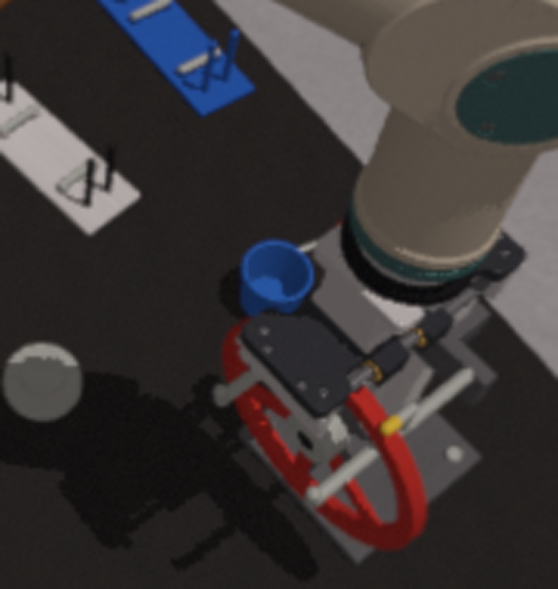

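View pics/k2.png

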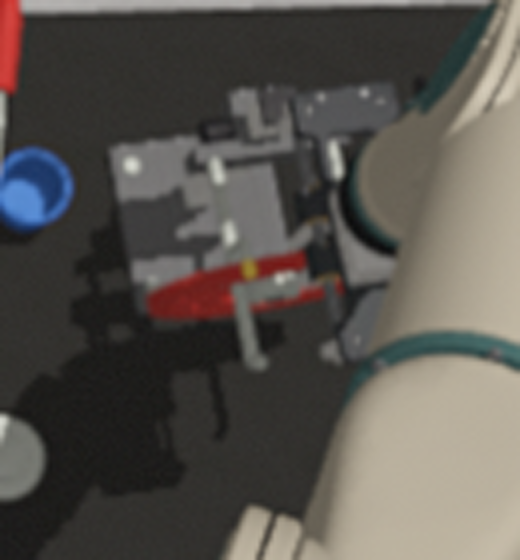

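The rim is under both yellow keepers (side ~392,425; top ~249,270). Now creeping to the stops.

Request:
carry_out(deltas=[[[0, 0, -0.01, 0, 0, 0, 0], [0.1, 0.012, 0, 0, 0, 0, 0], [0.1, 0.012, 0, 0, 0, 0, 0], [0.1, 0.012, 0, 0, 0, 0, 0], [0, 0, 0, 0, 0, 0, 0]]])

```text
time: 21.2
tool_pos: [564.4, -184.1, 230.1]
tcp_rot: [-0.706, -0.042, 0.042, 0.706]
wrist_force: [-1.0, 0.1, -3.8]
opening: 13.8
```

Request:
carry_out(deltas=[[[0.05, 0.006, 0, 0, 0, 0, 0], [0.05, 0.006, 0, 0, 0, 0, 0], [0, 0, 0, 0, 0, 0, 0]]])

```text
time: 21.5
tool_pos: [565.4, -184.0, 230.1]
tcp_rot: [-0.706, -0.042, 0.042, 0.706]
wrist_force: [-1.1, 1.3, -3.3]
opening: 13.7
```

Request:
carry_out(deltas=[[[0.05, 0.006, 0, 0, 0, 0, 0], [0, 0, 0, 0, 0, 0, 0], [0, 0, 0, 0, 0, 0, 0]]])

```text
time: 21.8
tool_pos: [565.9, -183.9, 230.1]
tcp_rot: [-0.706, -0.042, 0.042, 0.706]
wrist_force: [-0.9, 1.4, -4.4]
opening: 13.9
```

```bash
python3 - <<'E'
from h import *
s=st(); sp(s)
E
```

```text
t 21.8 pos [ 565.9 -183.9  230.1] yaw 6.82 tilt [-0.    0.01  0.  ] F [-0.85  1.43 -4.44] M [0.139 0.354 0.066] open 13.9 q [-0.04  0.57  0.5   1.66 -0.31  1.    0.68]
stand x,y -7.9 -1.7
```

Request:
carry_out(deltas=[[[0.05, 0.006, 0, 0, 0, 0, 0], [0, 0, 0, 0, 0, 0, 0]]])

```text
time: 22.0
tool_pos: [566.4, -183.9, 230.1]
tcp_rot: [0.706, 0.042, -0.042, -0.706]
wrist_force: [-1.2, 0.5, -3.9]
opening: 13.6
```

Request:
carry_out(deltas=[[[0.05, 0.006, 0, 0, 0, 0, 0], [0, 0, 0, 0, 0, 0, 0]]])

```text
time: 22.2
tool_pos: [566.9, -183.8, 230.1]
tcp_rot: [-0.706, -0.042, 0.042, 0.706]
wrist_force: [-1.1, 1.3, -4.1]
opening: 13.9
```

Request:
carry_out(deltas=[[[0.05, 0.006, 0, 0, 0, 0, 0], [0, 0, 0, 0, 0, 0, 0]]])

```text
time: 22.4
tool_pos: [567.5, -183.7, 230.1]
tcp_rot: [-0.706, -0.042, 0.042, 0.706]
wrist_force: [-1.4, 0.8, -4.0]
opening: 13.3
```

```bash
python3 - <<'E'
from h import *
s=st(); sp(s)
E
```

```text
t 22.4 pos [ 567.5 -183.7  230.1] yaw 6.83 tilt [-0.  0.  0.] F [-1.42  0.82 -4.04] M [0.168 0.325 0.065] open 13.3 q [-0.04  0.57  0.5   1.65 -0.31  1.    0.68]
stand x,y -6.4 -1.7
```

Request:
carry_out(deltas=[[[0.05, 0.006, 0, 0, 0, 0, 0], [0, 0, 0, 0, 0, 0, 0]]])

```text
time: 22.6
tool_pos: [567.9, -183.7, 230.1]
tcp_rot: [-0.706, -0.042, 0.042, 0.706]
wrist_force: [-0.8, 1.0, -4.0]
opening: 13.8
```

Request:
carry_out(deltas=[[[0.05, 0.006, 0, 0, 0, 0, 0], [0, 0, 0, 0, 0, 0, 0]]])

```text
time: 22.8
tool_pos: [568.5, -183.6, 230.1]
tcp_rot: [-0.706, -0.042, 0.042, 0.706]
wrist_force: [-0.3, 0.0, -4.3]
opening: 13.7
```

Request:
carry_out(deltas=[[[0.05, 0.006, 0, 0, 0, 0, 0], [0, 0, 0, 0, 0, 0, 0]]])

```text
time: 23.0
tool_pos: [568.9, -183.5, 230.1]
tcp_rot: [-0.706, -0.042, 0.042, 0.706]
wrist_force: [-1.6, 0.4, -2.6]
opening: 13.6
```

Request:
carry_out(deltas=[[[0.03, 0.004, 0, 0, 0, 0, 0], [0, 0, 0, 0, 0, 0, 0]]])

```text
time: 23.2
tool_pos: [569.2, -183.5, 230.1]
tcp_rot: [-0.706, -0.042, 0.042, 0.706]
wrist_force: [-1.0, 0.7, -3.7]
opening: 13.8
```

Request:
carry_out(deltas=[[[0.03, 0.004, 0, 0, 0, 0, 0], [0, 0, 0, 0, 0, 0, 0]]])

```text
time: 23.4
tool_pos: [569.5, -183.5, 230.0]
tcp_rot: [-0.706, -0.042, 0.042, 0.706]
wrist_force: [-1.0, -0.1, -4.0]
opening: 13.8
```

```bash
python3 - <<'E'
from h import *
s=st(); sp(s)
E
```

```text
t 23.4 pos [ 569.5 -183.5  230. ] yaw 6.82 tilt [-0. -0. -0.] F [-0.98 -0.1  -3.95] M [0.116 0.352 0.027] open 13.8 q [-0.04  0.57  0.5   1.65 -0.31  1.    0.68]
stand x,y -4.4 -1.7
```

Request:
carry_out(deltas=[[[0.05, 0.006, 0, 0, 0, 0, 0], [0, 0, 0, 0, 0, 0, 0]]])

```text
time: 23.6
tool_pos: [569.7, -183.5, 230.1]
tcp_rot: [-0.706, -0.042, 0.042, 0.706]
wrist_force: [-2.8, 1.4, -3.8]
opening: 13.9
```

Request:
carry_out(deltas=[[[0.05, 0.006, 0, 0, 0, 0, 0], [0, 0, 0, 0, 0, 0, 0]]])

```text
time: 23.8
tool_pos: [569.8, -183.4, 230.1]
tcp_rot: [-0.706, -0.042, 0.042, 0.706]
wrist_force: [-4.6, 0.5, -1.2]
opening: 14.3
```

```bash
python3 - <<'E'
from h import *
s=st(); sp(s); o=grab("l"); crop(o["side"],370,250,470,350,5.5,"l1"); crop(o["top"],390,140,470,220,6,"l2")
E
```

```text
t 23.8 pos [ 569.8 -183.4  230.1] yaw 6.82 tilt [-0.01 -0.07 -0.  ] F [-4.62  0.49 -1.17] M [0.178 0.949 0.05 ] open 14.3 q [-0.04  0.57  0.5   1.65 -0.31  1.01  0.68]
stand x,y -4.0 -1.7
```

View pics/l1.png

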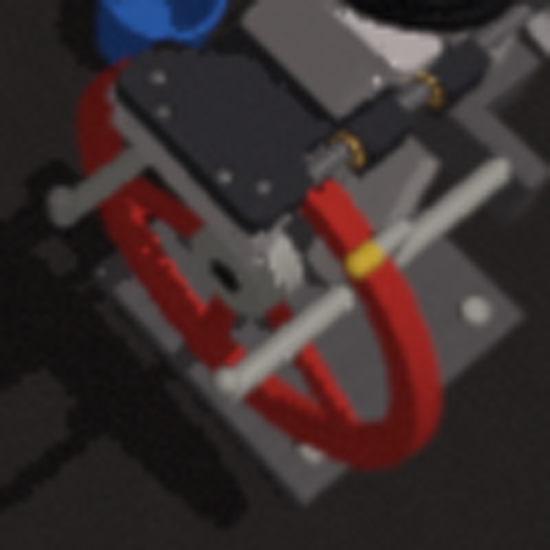

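View pics/l2.png

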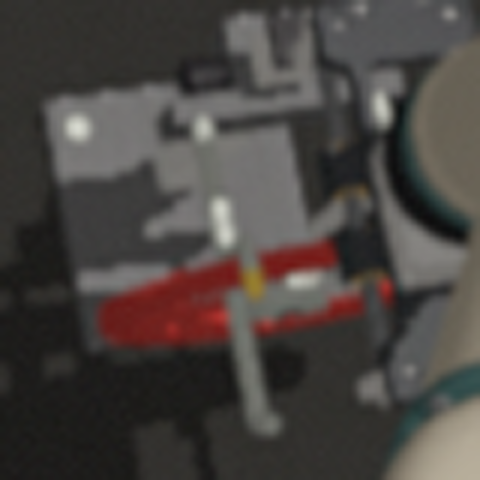

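Request:
carry_out(deltas=[[[0.03, 0.004, 0, 0, 0, 0, 0], [0, 0, 0, 0, 0, 0, 0], [0, 0, 0, 0, 0, 0, 0]]])

```text
time: 24.2
tool_pos: [569.9, -183.4, 230.1]
tcp_rot: [-0.706, -0.041, 0.043, 0.706]
wrist_force: [-5.0, 0.1, -0.8]
opening: 13.9
```

```bash
python3 - <<'E'
from h import *
s=st(); sp(s)
E
```

```text
t 24.2 pos [ 569.9 -183.4  230.1] yaw 6.81 tilt [-0.02 -0.09 -0.  ] F [-5.01  0.1  -0.75] M [0.151 1.408 0.08 ] open 13.9 q [-0.04  0.57  0.5   1.64 -0.31  1.01  0.68]
stand x,y -4.0 -1.7
```

Request:
carry_out(deltas=[[[0, 0, -0.02, 0, 0, 0, 0], [0, 0, 0, 0, 0, 0, 0], [0, 0, 0, 0, 0, 0, 0]]])

```text
time: 24.5
tool_pos: [569.9, -183.5, 230.0]
tcp_rot: [-0.706, -0.041, 0.042, 0.706]
wrist_force: [-5.8, 1.0, 0.7]
opening: 13.8
```

```bash
python3 - <<'E'
from h import *
s=st(); sp(s)
E
```

```text
t 24.5 pos [ 569.9 -183.5  230. ] yaw 6.81 tilt [-0.02 -0.08 -0.  ] F [-5.82  0.96  0.68] M [0.147 1.424 0.046] open 13.8 q [-0.04  0.57  0.5   1.65 -0.31  1.01  0.68]
stand x,y -4.0 -1.7
```

Home against the stops: x stays at 569.9 while Fx builds to −5 N, Mz is near 0, and the weight is on the arms. Releasing gently.

Request:
carry_out(deltas=[[[-0.02, 0, 0, 0, 0, 0, 0.1], [0, 0, 0, 0, 0, 0, 0.14], [0, 0, 0, 0, 0, 0, 0.16], [0, 0, 0, 0, 0, 0, 0.18], [0, 0, 0, 0, 0, 0, 0.2], [0, 0, 0, 0, 0, 0, 0.25], [0, 0, 0, 0, 0, 0, 0.3], [0, 0, 0, 0, 0, 0, 0.4], [0, 0, 0, 0, 0, 0, 0.4], [0, 0, 0, 0, 0, 0, 0.4]]])

```text
time: 25.5
tool_pos: [570.7, -183.4, 229.9]
tcp_rot: [0.706, 0.042, -0.042, -0.706]
wrist_force: [-0.0, -0.0, -0.1]
opening: 37.8
```

```bash
python3 - <<'E'
from h import *
s=st(); sp(s); o=grab("m"); crop(o["side"],370,250,470,350,5.5,"m1"); crop(o["top"],390,140,470,220,6,"m2")
E
```

```text
t 25.5 pos [ 570.7 -183.4  229.9] yaw 6.82 tilt [0.01 0.02 0.  ] F [-0.01 -0.   -0.15] M [-0.021  0.114  0.025] open 37.8 q [-0.04  0.57  0.5   1.64 -0.31  1.    0.68]
stand x,y -3.1 -1.8
```

View pics/m1.png

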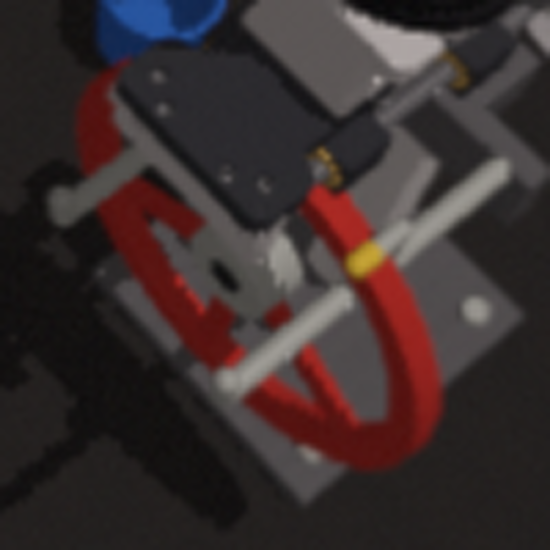

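View pics/m2.png

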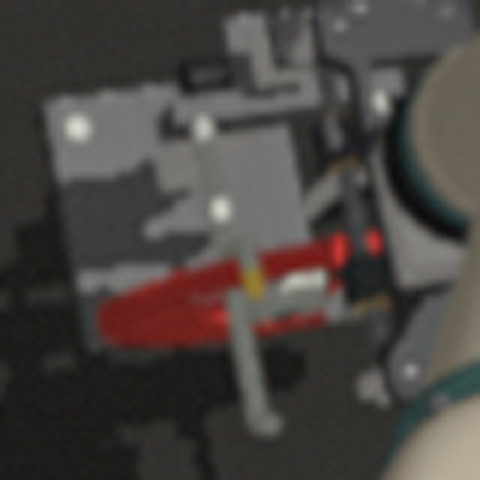

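Released; the wheel did not move. Withdrawing straight up.

Request:
carry_out(deltas=[[[0, 0, 0.3, 0, 0, 0, 0.4], [0, 0, 0.6, 0, 0, 0, 0.4], [0, 0, 1, 0, 0, 0, 0.4], [0, 0, 1.5, 0, 0, 0, 0.4], [0, 0, 1.5, 0, 0, 0, 0.4], [0, 0, 1.5, 0, 0, 0, 0.4], [0, 0, 1.5, 0, 0, 0, 0.4], [0, 0, 1.5, 0, 0, 0, 0.4], [0, 0, 1.5, 0, 0, 0, 0.4], [0, 0, 1, 0, 0, 0, 0.4]]])

```text
time: 26.6
tool_pos: [570.9, -183.7, 350.9]
tcp_rot: [0.706, 0.043, -0.041, -0.706]
wrist_force: [0.2, -0.3, 0.2]
opening: 37.4
```

Request:
carry_out(deltas=[[[-1, 0, 0.5, 0, 0, 0, 0.4], [-2, 1, 0.5, 0, 0, 0, 0.4], [-2, 2, 0, 0, 0, 0, 0.4], [-2, 3, 0, 0, 0, 0, 0.4], [-1, 3, 0, 0, 0, 0, 0.4], [0, 3, 0, 0, 0, 0, 0.4], [0, 3, 0, 0, 0, 0, 0.4], [0, 3, 0, 0, 0, 0, 0.4], [0, 3, 0, 0, 0, 0, 0.4], [0, 1, 0, 0, 0, 0, 0.4]]])

```text
time: 27.6
tool_pos: [489.5, 39.7, 358.5]
tcp_rot: [-0.705, -0.043, 0.044, 0.706]
wrist_force: [-0.3, -0.1, 0.6]
opening: 37.5
```

```bash
python3 - <<'E'
from h import *
s=st(); o=grab("n"); crop(o["side"],370,230,470,350,4.8,"n1"); crop(o["top"],360,110,500,250,4,"n2")
E
```

```text
t 27.6 pos [489.5  39.7 358.5] yaw 7.09 tilt [-0.08 -0.07 -0.  ] F [-0.3  -0.09  0.55] M [-0.087  0.04  -0.018] open 37.5 q [-0.52  0.27  0.5   1.72 -0.14  1.19  0.15]
```

View pics/n1.png

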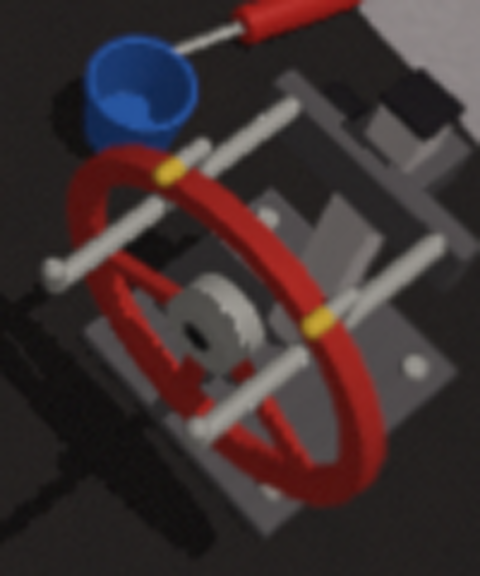

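View pics/n_top.png

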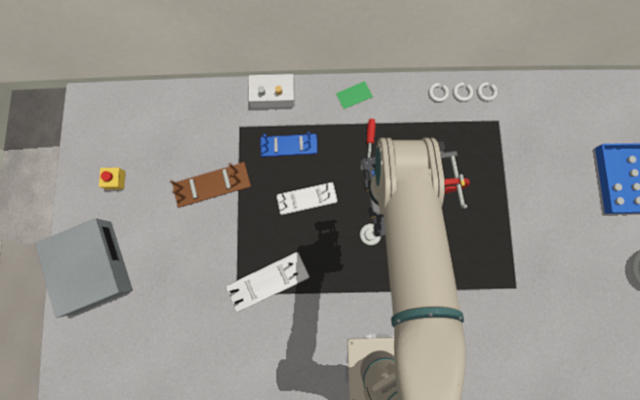

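View pics/n2.png

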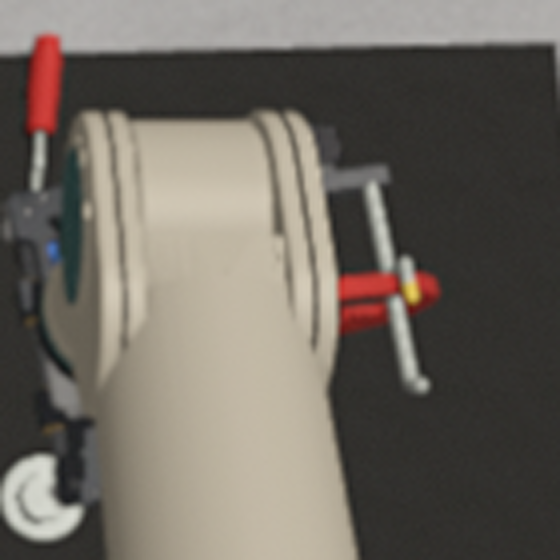

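The wheel hangs on both arms under both keepers; flange, cup and driver look unmoved. I'll move clear and check the tilt and home position by depth.

Request:
carry_out(deltas=[[[0, 2, 0, 0, 0, 0, 0.4], [0, 3, 0, 0, 0, 0, 0.4], [0, 3, 0, 0, 0, 0, 0.4], [0, 3, 0, 0, 0, 0, 0.4], [0, 3, 0, 0, 0, 0, 0.4], [0, 3, 0, 0, 0, 0, 0.4], [0, 2, 0, 0, 0, 0, 0.4], [0, 1, 0, 0, 0, 0, 0.4], [0, 0, 0, 0, 0, 0, 0.4], [0, 0, 0, 0, 0, 0, 0.4]]])

```text
time: 28.7
tool_pos: [491.1, 234.4, 358.9]
tcp_rot: [0.706, 0.041, -0.041, -0.705]
wrist_force: [0.1, 0.4, -0.7]
opening: 37.5
```

```bash
python3 - <<'E'
from h import *
np.set_printoptions(suppress=True,precision=2)
st(); o=grab("p"); crop(o["top"],390,120,480,220,5,"p2")
P=[]
for n,c in o.items():
    m=red(c); k,l,s,ce=cv2.connectedComponentsWithStats(m.astype(np.uint8))
    v,u=np.nonzero(m&(c["depth"]>0)); p=dpt(c,np.c_[u,v]); P.append(p)
P=np.vstack(P); yaw=np.radians(6.8); n=np.array([np.cos(yaw),np.sin(yaw),0]); t=np.array([-n[1],n[0],0])
d=P-[573.6,-181.3,0]; q=np.c_[d@n,d@t,P[:,2]]; q=q[(abs(q[:,0]+5)<40)&(abs(q[:,1])<100)&(q[:,2]>40)&(q[:,2]<275)]
for lo,hi in((45,90),(90,140),(140,190),(190,230),(230,260)):
    w=(q[:,2]>lo)&(q[:,2]<hi); print(lo,hi,w.sum(),np.median(q[w],0),np.percentile(q[w,0],[5,95]))
w=abs(q[:,1])>0; A=np.c_[q[:,1],q[:,2],np.ones(len(q))]
for _ in range(4):
    s_=np.linalg.lstsq(A,q[:,0],rcond=None)[0]; r=q[:,0]-A@s_; k=abs(r)<9; q,A=q[k],A[k]
print("dx/dy,dx/dz deg",np.degrees(np.arctan(s_[:2])),"x at centre",s_@[0,157.5,1],len(q),"z max",np.percentile(q[:,2],99.5),"y",q[:,1].min(),q[:,1].max())
a=load("a")["top"];b=o["top"]
df=cv2.absdiff(a["color"],b["color"]).max(2); 
for nm,(x,y) in dict(flange=(371,234),cup=(376,168),driver=(370,131)).items(): print(nm,np.median(df[y-9:y+9,x-9:x+9]),df[y-9:y+9,x-9:x+9].max())
E
```

```text
t 28.7 pos [491.1 234.4 358.9] yaw 6.68 tilt [0.08 0.01 0.  ] F [ 0.07  0.41 -0.65] M [-0.07 -0.01 -0.03] open 37.5 q [-0.79  0.36  0.43  1.59 -0.15  1.23 -0.22]
45 90 242 [-9.48 13.35 81.45] [-12.97  -0.61]
90 140 460 [ -8.89 -41.4  119.71] [-12.93  -1.74]
140 190 274 [-10.58  29.89 156.63] [-13.13  -2.15]
190 230 330 [-10.26 -59.49 213.98] [-13.22  -0.43]
230 260 546 [ -7.72  -1.28 248.14] [-12.98   0.03]
dx/dy,dx/dz deg [0.06 0.36] x at centre -8.388645359203604 1832 z max 254.80413590079965 y -93.77381842605978 96.59071410380115
flange 10.0 11
cup 9.0 11
driver 8.0 11
```

View pics/p2.png

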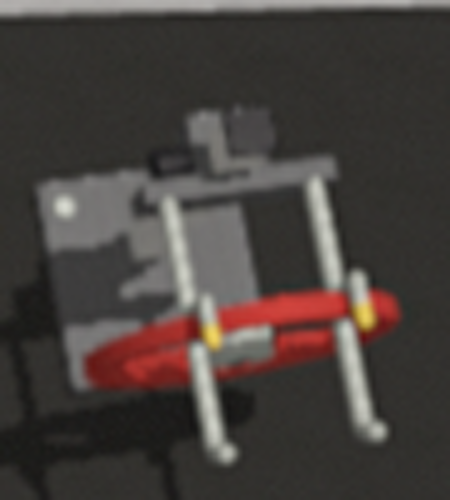

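The wheel is upright (0.4° tilt), square to the stand (0.06°), and its front face is at about −13, so its centre is at about −6. That is home on the stops. The bystanders have not moved.

```bash
python3 -c "
from workcell import bot
print(bot.hand_in())"
```

```text
the job is handed in; nothing more can be done
None
```

The red handwheel now hangs upright on both arms, under both yellow-ended keepers and back against the stops. I handed the job in at about 29 s of robot time.

- **Lift:** I took the wheel by the top of its rim (jaws at about 13.7 mm) and lifted it about 97 mm straight up. Its weight read about 5.3 N.
- **Set-down:** I passed the tips through the open upper half and lowered to stand x = -49. The vertical force went from about -5.5 N to about 0, so the arms were carrying the weight while I still held it. The load on the arms briefly reached about 10.5 N before I eased off; the limit is 25 N.
- **Slide:** I slid the rim back in short stretches. For about 10 mm just before the keepers, the rim rode roughly half a millimetre clear of the arms; I then brought it back into light contact.
- **Stops:** The rim came up against the stops with about 5 to 6 N of push and almost no twist.
- **Last checks after release:** The wheel tilts 0.4°, is square to the arms within 0.1°, and its front face is at about stand x = -13. The flange, cup and screwdriver showed no movement in the top picture. The gripper touches nothing.
- **Disagreements:** When the wheel met the stops, the gripper position gave stand x = -4.0 instead of the nominal -7. I put this down to my camera-based stand origin, because depth put the wheel centre at about -6 to -8. My first estimates of the wheel's centre also differed by about 4 mm between methods. I drove one of them as an outline fit of a projected ring, which your rules exclude, and did not take the grasp position from it.

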